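# Turn the cover gasket side up under the press block

### The arm

A 7-joint arm with a two-finger parallel gripper is mounted at the origin on the work surface. World frame = base frame: x ahead of the robot, y to its left, z up, the work surface at z = 0. Lengths are in m, angles in degrees, forces in N, time in s.
With the tool pointing down it reaches from about 0.425 to 0.875 m from the base axis. Payload 8.4 kg.
Tool frame: the origin (TCP) lies midway between the tips of the shut fingers; the grasp point (between the pads) lies arm.grasp_offset behind it (arm.grasp_offset is the distance from the TCP to the grasp point, in m); z points along the fingers, x is the direction in which the jaws open and shut, and the axes are right-handed (so a half turn about z gives the same grasp; the last joint's range is limited). The gripper opens to 87 mm and grips with 3 to 60 N. Pads are 19 mm wide; open, the fingers measure 117 mm over their backs; the gripper's body (75 mm by 190 mm) begins 51 mm behind the grasp point.
Start: joints at [59.118, 19.091, 2.286, 83.961, -0.768, 76.965, -3.352], TCP at [0.277, -0.588, 0.223] pointing down, gripper open.
Joint ranges: [-147.57, 147.57], [-21.85, 119.76], [-74.77, 79.35], [14.55, 137.4], [-85.83, 265.84], [4.83, 119.75], [-152.11, 152.11]. Speed limits (degrees/s): [127.2, 127.2, 159.86, 159.86, 180, 180, 180].

### API

Orientations are given as [roll, pitch, yaw] about the fixed x, y, z axes, in that order (R = Rz(yaw) Ry(pitch) Rx(roll)).
In Python, from station import arm gives the robot as it stands. The module is installed in compiled form; this text tells all that it offers.
- The arm moves only by the tool apply_moves, never from a script. Its argument "plan" is a list that holds one entry, the list of rows, each a list of 7 numbers: the shift along the tool's x, y, z in cm, then the turn, a rotation vector about the tool's x, y, z in degrees, then the opening, from 0 (shut) to 1 (fully open). A call has 1 to 10 rows; each row shifts and turns the commanded pose from where the row before left it, along the tool's axes as they then stand; what a row does not reach is not made up. A row lasts 1/8 s, in which the tool goes at most 62.5 mm and 10.7 degrees, less where a joint would pass 70% of its speed; a pose out of reach is approached as far as the arm can. A call with a gripper value outside its range is refused whole. The fingers move at their own pace and stop on an object; "newtons" is the grip in N (left out, the last holds). Time passes only in rows, so rows that do not move let the fingers close. It gives the time, the measured TCP pose, the force and the opening at its end, in the units of the state.
- arm.get_obs(): the state, without advancing time (a new reading comes with each control period).
- arm.grab_frame(name): name is "scene" or "top" or "wrist"; returns (picture, depth): 420x560x3 uint8, red, green, blue; 420x560 float32, m along the optical axis (not along the pixel's ray), 0 where there is no reading.
- arm.get_calibration(name): a dict with "fx", "fy", "cx", "cy" (pixels), "R" (3x3) and "t" (3): a world point X has camera coordinates R X + t; the wrist camera has in their place "hand_eye" (4x4, takes a point from camera to tool coordinates, whose origin is the TCP and whose axes are the tool frame's). Camera axes: x right, y down, z forward; pixel columns grow to the right and rows downward; lengths in m; the calibration is good to about 2 mm. A picture is of the moment at which its call begins: read the wrist's pose just before it. get_calibration takes no time and is no camera call.
- arm.hand_in(): hands the job in, once; it reports no verdict.
The state is a dict: "time": time; "qpos": joint angles; "dq": joint speeds; "joint_efforts": joint torques, N m; "tool_pos": TCP position; "ee_rot": TCP orientation; "force": force on the tool from outside, world axes, zero at the start; "wrist_torque": the same for the moment, N m; "opening": finger opening in m.
Only numpy, scipy, OpenCV 4.12 (cv2) and the standard library are available. Lean on these libraries where they do the work, as an engineer would, in place of code of your own. Each camera call takes 0.05 s, during which the arm holds its last target.

### The job

On the turning jig the steam pot's cover plate lies under the press block with its blue gasket side down. Take the press block off and keep it upright, turn the cover over by standing it up against the jig's fence and laying it down without letting it slap, so that it lies flat along the rail with the blue side up, then set the press block upright on the middle of the cover again. Do not let the cover fall off the rail, and leave the other things on the bench where they are.

Things in the scene. Friction and masses are not known exactly. Their poses are not given: they have to be found in the camera images.
- jig: Turning jig fixed to the bench. Origin on the bench, below the foot of the fence's front face; x points along the rail into the fence (to the robot's left, 72 to 100 degrees from straight ahead), y towards the robot, z up. Black rubber rail, 36 mm wide (y -18 to 18), flat top 40 mm above the bench, from x -165 mm to the fence at x 0. Grey base 6 mm thick under it (x -200 to 60, y -55 to 55).
- lampbar: White lamp bar fixed over the fence on two posts (12 mm diameter, at jig x 22, y +-100). Same origin and axes as jig: the bar spans x 6 to 38, y -110 to 110, its underside 204 mm and its top 228 mm above the bench. Near the fence the gripper cannot come straight down; its body must lean to jig -x (away from the fence) to reach in under the bar.
- pad (a point): Centre of the top of a cork pad, 85 x 85 mm, 10 mm above the bench, on the side of the rail away from the robot (jig x -75, y -140 mm): a free place to set the press block down. Fixed to the jig, same axes.
- fence: Aluminium fence fixed to the jig, 36 mm wide (y -18 to 18, narrower than the cover) and 8 mm thick, from the rail's top (40 mm) up to 110 mm above the bench. Its front face starts at jig x = 0 on the rail and leans back 8 degrees, away from the rail (at its top edge it stands at jig x = 10 mm). Same origin and axes as jig.
- cover: Flat plate 100 (its x, along the rail at the start) x 54 (y) x 10 mm (z), about 0.12 kg, origin at its middle. +z face grey with two thin black lines, -z face blue gasket (3 mm blue stripe around the edge). Starts grey side up on the rail, overhanging it 9 mm at each side, far end 10 to 45 mm from the fence. Gripped across its width, it pivots between the pads when its free end is pushed.
- press: Press block: steel foot 44 x 40 x 20 mm (x, y, z) with a red upright handle on top, 36 mm (x) x 14 mm (y), from 20 to 54 mm above the underside; about 0.25 kg. Origin at the centre of its underside, z up. At the start it stands on the cover, its x along the cover's x.
- spare: Bystander: another cover plate, 100 x 54 x 10 mm, lying blue side up on the bench to the right of the jig, seen from the robot. Origin at its middle.
- driver: Bystander: screwdriver with a green handle, lying on the bench. Origin under its middle.
- bottle: Bystander: clear bottle with red cap, 60 mm diameter, 160 mm high. Origin under its base.
- cup: Bystander: white cup, 70 mm diameter, 60 mm high. Origin under its base.
- tape: Bystander: yellow ring of tape, 90 mm diameter, 24 mm high. Origin at the centre of its underside.
- bezel: Bystander: grey control panel with a black window, 90 x 60 x 8 mm, lying on the bench. Origin at the centre of its underside.
Not all that is in view belongs to the job. Of the things that look like the press, the smallest one is meant.

How it is judged:
By the outcome, as a careful person would: the job done as asked, in the order asked, and still so for the second after the job is handed in, with the robot touching nothing.
It also fails if it takes over 61 s, if anything falls off the work surface, if the arm or the gripper's body presses on something with over 40 N, if the wrist force passes 120 N, or if a joint passes its speed limit or range.

## Working session

There is one attempt and no reset: what is moved stays moved. The work goes in short steps, Python scripts to look and compute and a tool call to move; the robot and the scene stay as the last step left them, time stands still between calls to the robot, and variables do not carry over. Pictures are saved under pics/ and viewed, and the job is handed in when it is done.

Besides the shell and the picture viewer there is one more tool, called after "Call:" as name(argument=value, ...), one argument or row to a line, values as JSON. apply_moves: Moves the arm, as the interface text tells. Its arguments: {"type":"object","properties":{"plan":{"type":"array","items":{"type":"array","items":{"type":"array","items":{"type":"number"}}}},"newtons":{"type":"number"}},"required":["plan"]}

```bash
ls; mkdir -p pics
python3 - <<'E'
from station import arm
import cv2,numpy as np
print(arm.get_obs()); print(arm.grasp_offset)
for n in("scene","top"):
    p,d=arm.grab_frame(n)
    cv2.imwrite(f"pics/{n}0.png",p[:,:,::-1]); np.savez(f"{n}0.npz",p=p,d=d)
    print(n,arm.get_calibration(n))
print(arm.get_calibration("wrist"))
E
```

```text
pics
{'time': 0.0, 'qpos': array([59.11803335, 19.13172878,  2.28264955, 84.01160528, -0.76634581,
       76.96611582, -3.35322229]), 'dq': array([-0.0606599 , -0.14605766,  0.0124832 ,  0.01755888, -0.08093513,
        0.03773483,  0.01783456]), 'joint_efforts': array([-1.42792553e-03, -6.56366515e+01,  1.33409634e+00, -4.03789866e+01,
       -5.99404983e-02,  4.50326165e-02,  1.13006261e-04]), 'tool_pos': array([ 0.27651796, -0.58772026,  0.22165449]), 'ee_rot': array([ 1.79992865e+02,  9.39761501e-02, -6.48020281e+01]), 'force': array([-0.01991916,  0.02931975, -0.2328293 ]), 'wrist_torque': array([-0.01557963,  0.00127879, -0.01358172]), 'opening': 0.08675373054765632}
0.0187
scene {'fx': 444.63795978668327, 'fy': 444.63795978668327, 'cx': 280.454890404553, 'cy': 206.0181662296125, 'R': array([[ 0.71451635,  0.69953461,  0.01084923],
       [ 0.58665848, -0.59062966, -0.55406537],
       [-0.38118003,  0.40225356, -0.83240246]]), 't': array([-0.37235517, -0.24999662,  1.19464894])}
top {'fx': 517.4589037588643, 'fy': 517.4589037588643, 'cx': 279.14029632538217, 'cy': 205.6624355875152, 'R': array([[-0.00310575, -0.99993535,  0.01093868],
       [-0.98948941,  0.00149149, -0.14459769],
       [ 0.14457203, -0.01127279, -0.98943006]]), 't': array([0.0242221 , 0.51248943, 1.31110151])}
{'fx': 313.14932599777836, 'fy': 313.14932599777836, 'cx': 283.6486142106815, 'cy': 208.55975110009035, 'hand_eye': array([[ 9.99999163e-01,  2.81175137e-05, -1.29369192e-03,
         1.37018186e-03],
       [ 3.62831471e-04,  9.53565061e-01,  3.01186890e-01,
        -8.43151653e-02],
       [ 1.24208804e-03, -3.01187107e-01,  9.53564252e-01,
        -1.62024956e-01],
       [ 0.00000000e+00,  0.00000000e+00,  0.00000000e+00,
         1.00000000e+00]])}
```

View pics/scene0.png

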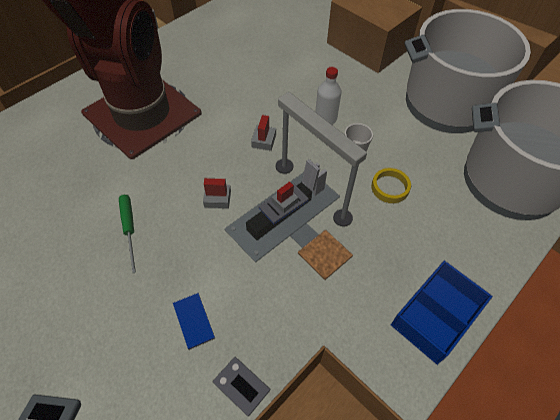

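View pics/top0.png

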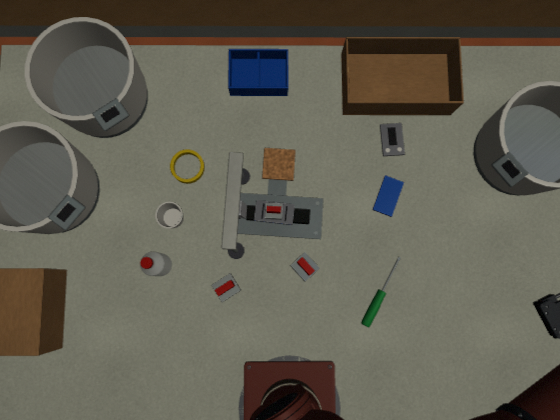

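Press candidates: one on the cover (top px 273,210), decoys on the bench at (226,287) and (304,266). Cover candidates: plate on rail (273,212), spare (388,196), bezel (392,139). I'll measure sizes and take a close crop.

```bash
cat > h.py <<'E'
import numpy as np,cv2
from scipy.spatial.transform import Rotation as Rot
def cloud(n,d,cal,T=None):
    h,w=d.shape;u,v=np.meshgrid(np.arange(w),np.arange(h))
    X=np.stack([(u-cal['cx'])/cal['fx']*d,(v-cal['cy'])/cal['fy']*d,d],-1)
    if T is not None: return X@T[:3,:3].T+T[:3,3]
    return (X-cal['t'])@cal['R']
E
python3 - <<'E'
from h import *
from station import arm
z=np.load('top0.npz');p,d=z['p'],z['d']
P=cloud('top',d,arm.get_calibration('top'))
for (u,v) in [(273,210),(226,287),(304,266),(320,215),(302,216),(251,212),(278,163),(232,200),(388,196),(245,176),(235,251)]: print((u,v),P[v,u].round(4),p[v,u])
c=p[140:310,200:340];cv2.imwrite('pics/crop0.png',cv2.resize(c,None,fx=4.5,fy=3.5*4.5/4.5,interpolation=cv2.INTER_CUBIC)[:,:,::-1])
# red blobs
hsv=cv2.cvtColor(p,cv2.COLOR_RGB2HSV)
m=((hsv[...,0]<8)|(hsv[...,0]>172))&(hsv[...,1]>150)&(hsv[...,2]>90)
n,l,s,cc=cv2.connectedComponentsWithStats(m.astype(np.uint8))
for i in range(1,n):
    if s[i,4]>30:
        q=P[l==i];r=cv2.minAreaRect((q[:,:2]*1000).astype(np.float32));print(cc[i],s[i],r,np.median(q[:,2]))
E
```

```text
(273, 210) [0.4922 0.039  0.1026] [114  20  14]
(226, 287) [0.3039 0.1562 0.0669] [113  19  12]
(304, 266) [ 0.3552 -0.0383  0.0699] [116  22  17]
(320, 215) [ 0.4916 -0.0859  0.0074] [84 90 86]
(302, 216) [ 0.4842 -0.0358  0.0455] [17 19 16]
(251, 212) [0.4947 0.0958 0.0466] [14 16 14]
(278, 163) [0.632  0.0255 0.0122] [118  83  51]
(232, 200) [0.4972 0.1303 0.2305] [118 118 108]
(388, 196) [ 0.542  -0.268   0.0111] [ 24  55 109]
(245, 176) [0.5986 0.1144 0.0021] [41 40 42]
(235, 251) [0.3935 0.135  0.0618] [43 45 42]
[273.45714286 208.22857143] [267 206  14   6  70] ((496.4580383300781, 37.68726348876953), (33.088287353515625, 12.165200233459473), 84.76942443847656) 0.10469013460137042
[145.88 262.12] [141 257  11  11 100] ((362.2235412597656, 334.4556579589844), (23.672340393066406, 24.61642837524414), 44.48996353149414) 0.1600227771286606
[305.61983471 265.84297521] [298 258  16  17 121] ((355.5418701171875, -42.38163757324219), (44.61980438232422, 16.571813583374023), 40.75706100463867) 0.0705479159187423
[223.84496124 287.51937984] [215 280  19  16 129] ((313.8780212402344, 115.16673278808594), (28.853593826293945, 151.3180694580078), 13.587440490722656) 0.07079126323860835
```

View pics/crop0.png

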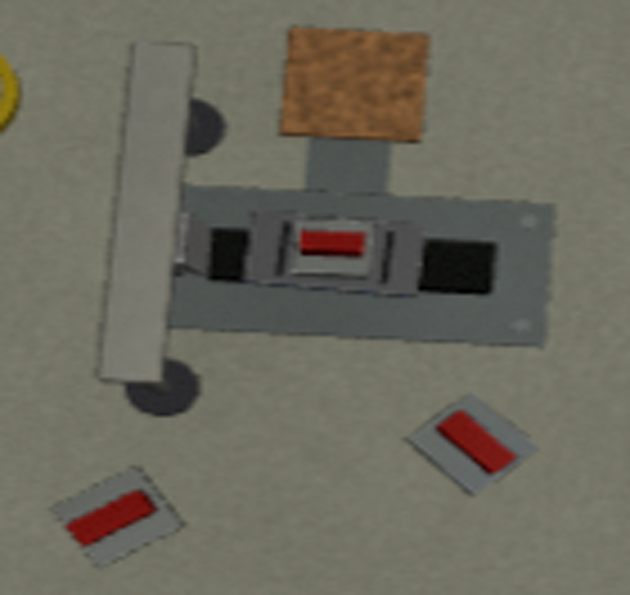

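Run:
```python
from h import *
from station import arm
z=np.load('top0.npz');p,d=z['p'],z['d']
P=cloud('top',d,arm.get_calibration('top'))
hsv=cv2.cvtColor(p,cv2.COLOR_RGB2HSV)
X,Y,Z=P[...,0],P[...,1],P[...,2]
near=(X>.38)&(X<.72)&(Y>-.15)&(Y<.2)
def rect(m,name):
    n,l,s,c=cv2.connectedComponentsWithStats(m.astype(np.uint8)); i=1+s[1:,4].argmax(); q=P[l==i]
    print(name,cv2.minAreaRect((q[:,:2]*1000).astype(np.float32)),np.median(q,0).round(4),s[i,4]); return q
rect(near&(hsv[...,1]>100)&(Z<.03)&(hsv[...,0]<25),'pad')
rect(near&(Z>.215),'bar')
rect(near&(Z>.043)&(Z<.06)&(Y<.1)&(X<.55)&(hsv[...,2]>45),'cover')
rect(near&(Z>.035)&(Z<.06)&(Y<.1)&(X<.55),'rail+cover')
rect(near&(Z>.063)&(Z<.085)&(Y<.1)&(X<.55),'foot')
rect(near&(Z>.004)&(Z<.0098)&(X<.57),'base')
z=np.load('scene0.npz');p,d=z['p'],z['d']
P=cloud('scene',d,arm.get_calibration('scene'))
hsv=cv2.cvtColor(p,cv2.COLOR_RGB2HSV)
X,Y,Z=P[...,0],P[...,1],P[...,2]
near=(X>.38)&(X<.72)&(Y>-.15)&(Y<.2)
rect(near&(hsv[...,1]>100)&(Z<.03)&(hsv[...,0]<25),'pad')
rect(near&(Z>.22)&(Z<.24),'bar')
rect(near&(Z>.043)&(Z<.06)&(Y<.1)&(X<.55)&(hsv[...,2]>45),'cover')
rect(near&(Z>.063)&(Z<.085)&(Y<.1)&(X<.55),'foot')
rect(near&(Z>.095)&(Z<.112)&(Y<.1)&(X<.55)&(hsv[...,1]>150),'handle')
```

```text
pad ((630.7742309570312, 24.799009323120117), (83.82231903076172, 85.50464630126953), 86.1817626953125) [0.63   0.0254 0.0099] 948
bar ((499.11810302734375, 130.10736083984375), (32.59285354614258, 220.458251953125), 86.13782501220703) [0.4961 0.1297 0.2276] 1419
cover ((494.484130859375, 34.91594696044922), (102.44142150878906, 54.232723236083984), 83.12960815429688) [0.4915 0.0314 0.0498] 501
rail+cover ((492.9288330078125, 22.007450103759766), (157.04544067382812, 54.232723236083984), 83.12960815429688) [0.4904 0.0106 0.0478] 830
foot ((496.16033935546875, 37.30607986450195), (43.82666778564453, 40.36949920654297), 86.54951477050781) [0.4891 0.0365 0.07  ] 185
base ((498.15118408203125, 18.330490112304688), (223.6251678466797, 132.06272888183594), 87.06202697753906) [0.4704 0.007  0.0066] 1393
pad ((629.9718017578125, 26.079328536987305), (90.68783569335938, 87.97583770751953), 86.01322174072266) [0.6323 0.0225 0.0089] 1383
bar ((499.0198669433594, 130.19833374023438), (34.57426071166992, 219.57200622558594), 85.69012451171875) [0.5089 0.1269 0.2265] 1507
cover ((494.4873352050781, 35.27459716796875), (99.53640747070312, 55.34056091308594), 83.01738739013672) [0.502  0.014  0.0489] 547
foot ((496.6999206542969, 37.11688995361328), (44.347286224365234, 40.443565368652344), 87.56387329101562) [0.5041 0.0292 0.069 ] 244
handle ((495.9365234375, 36.71239471435547), (36.31719207763672, 13.779864311218262), 86.47088623046875) [0.4964 0.0362 0.1027] 94
```

```bash
cat >> h.py <<'E'
import json
TH=np.radians(86.1); EX=np.array([np.cos(TH),np.sin(TH),0]);EY=np.array([-np.sin(TH),np.cos(TH),0]);EZ=np.array([0,0,1.])
O=np.array([.4967,.1089,0]); GO=.0187
try:
    _j=json.load(open('jig.json'));O=np.array(_j['O']);TH=np.radians(_j['th']); EX=np.array([np.cos(TH),np.sin(TH),0]);EY=np.array([-np.sin(TH),np.cos(TH),0])
except Exception: pass
def j2w(q): q=np.asarray(q,float); return O+q[0]*EX+q[1]*EY+q[2]*EZ
def w2j(p): p=np.asarray(p)-O; return np.stack([p@EX,p@EY,p[...,2]],-1)
def Rphi(phi,dy=0):
    M=np.stack([-EY,-EX,-EZ],1)
    return M@Rot.from_euler('x',phi,degrees=True).as_matrix()
def pose(gj,phi):  # grasp point in jig coords (m), lean -> TCP
    R=Rphi(phi); return j2w(gj)+R[:,2]*GO, R
def rows(cur,wps,op):
    """cur=(p,R); wps=[((p,R),n)], linear; print rounded rows, return end"""
    p,R=cur; out=[]
    for (pt,Rt),n in wps:
        p0,R0=p.copy(),R.copy(); rv=(Rot.from_matrix(R0).inv()*Rot.from_matrix(Rt)).as_rotvec()
        for k in range(1,n+1):
            pk=p0+(pt-p0)*k/n; Rk=R0@Rot.from_rotvec(rv*k/n).as_matrix()
            sh=(R.T@(pk-p)*100).round(2); tr=np.degrees(Rot.from_matrix(R.T@Rk).as_rotvec()).round(1)
            out.append([*sh,*tr,op]); p=p+R@sh/100; R=R@Rot.from_rotvec(np.radians(tr)).as_matrix()
    for i in range(0,len(out),10): print(json.dumps([[[float(x) for x in r] for r in out[i:i+10]]]).replace('.0,',',').replace('-0,','0,'))
    return p,R
def cur(o): return np.array(o['tool_pos']),Rot.from_euler('xyz',o['ee_rot'],degrees=True).as_matrix()
def summ(p,R):
    g=w2j(p-R[:,2]*GO); phi=np.degrees(np.arctan2(R[:,2]@EX,-R[:,2][2])); print('grasp jig mm',(g*1000).round(1),'phi',phi.round(2),'tool x in jig',(R[:,0]@np.stack([EX,EY,EZ],1)).round(3))
E
python3 - <<'E'
from h import *
from station import arm
o=arm.get_obs()
c=(np.array([.277,-.588,.223]),cur(o)[1])
Rm=Rot.from_euler('xyz',[180,0,-30],degrees=True).as_matrix()
e=rows(c,[((np.array([.40,-.35,.28]),Rm),6),(pose([-.085,0,.24],25),10)],1)
print(e[0]);summ(*e)
E
```

```text
[[[-2.72, -3.54, -0.95, 0, 0, -5.8, 1.0], [-2.34, -3.8, -0.94, 0, 0, -5.8, 1.0], [-1.95, -4.02, -0.95, 0, 0, -5.8, 1.0], [-1.54, -4.2, -0.95, 0, 0.1, -5.8, 1.0], [-1.1, -4.32, -0.94, 0, 0, -5.8, 1.0], [-0.65, -4.42, -0.95, 0, 0, -5.8, 1.0], [-1.12, -3.77, 0.57, 2.5, -0.6, -2.6, 1.0], [-0.94, -3.78, 0.74, 2.4, -0.5, -2.5, 1.0], [-0.77, -3.78, 0.92, 2.5, -0.6, -2.6, 1.0], [-0.58, -3.78, 1.08, 2.4, -0.6, -2.6, 1.0]]]
[[[-0.41, -3.74, 1.25, 2.5, -0.6, -2.5, 1.0], [-0.22, -3.71, 1.41, 2.4, -0.5, -2.6, 1.0], [-0.05, -3.64, 1.57, 2.5, -0.6, -2.6, 1.0], [0.13, -3.57, 1.72, 2.4, -0.6, -2.5, 1.0], [0.31, -3.49, 1.87, 2.5, -0.5, -2.6, 1.0], [0.48, -3.39, 2.02, 2.5, -0.6, -2.6, 1.0]]]
[0.49145785 0.0320268  0.22302628]
grasp jig mm [-85.   0. 240.] phi 25.05 tool x in jig [ 0.    -1.     0.001]
```

Call:
apply_moves(
  plan=[
    [[-2.72, -3.54, -0.95, 0, 0, -5.8, 1.0], [-2.34, -3.8, -0.94, 0, 0, -5.8, 1.0], [-1.95, -4.02, -0.95, 0, 0, -5.8, 1.0], [-1.54, -4.2, -0.95, 0, 0.1, -5.8, 1.0], [-1.1, -4.32, -0.94, 0, 0, -5.8, 1.0], [-0.65, -4.42, -0.95, 0, 0, -5.8, 1.0], [-1.12, -3.77, 0.57, 2.5, -0.6, -2.6, 1.0], [-0.94, -3.78, 0.74, 2.4, -0.5, -2.5, 1.0], [-0.77, -3.78, 0.92, 2.5, -0.6, -2.6, 1.0], [-0.58, -3.78, 1.08, 2.4, -0.6, -2.6, 1.0]],
  ],
)

```text
time: 1.35
tool_pos: [0.4363, -0.196, 0.256]
ee_rot: [-170.0, 1.3, -19.5]
force: [-0.1, -0.8, 0.2]
opening: 0.0871
```

Call:
apply_moves(
  plan=[
    [[-0.41, -3.74, 1.25, 2.5, -0.6, -2.5, 1.0], [-0.22, -3.71, 1.41, 2.4, -0.5, -2.6, 1.0], [-0.05, -3.64, 1.57, 2.5, -0.6, -2.6, 1.0], [0.13, -3.57, 1.72, 2.4, -0.6, -2.5, 1.0], [0.31, -3.49, 1.87, 2.5, -0.5, -2.6, 1.0], [0.48, -3.39, 2.02, 2.5, -0.6, -2.6, 1.0], [0, 0, 0, 0, 0, 0, 1]],
  ],
)

```text
time: 2.22
tool_pos: [0.4906, 0.0343, 0.2211]
ee_rot: [-154.9, 0.0, -3.7]
force: [0.3, -0.5, 0.1]
opening: 0.087
```

Run:
```python
from h import *
from station import arm
o=arm.get_obs();print(o['time'],o['tool_pos'],o['ee_rot'],o['qpos'],o['force']);summ(*cur(o))
p,d=arm.grab_frame('wrist'); o2=arm.get_obs(); print(o2['tool_pos'])
np.savez('w1.npz',p=p,d=d,pos=o['tool_pos'],rot=o['ee_rot']);cv2.imwrite('pics/w1.png',p[:,:,::-1])
```

```text
2.225 [0.49057896 0.03430869 0.22114772] [-1.54940110e+02  2.12197618e-02 -3.66314150e+00] [ 33.54226425   4.04881843 -25.24388988 106.59463252 -24.31415861
  73.43490368  12.44290513] [ 0.30886519 -0.48319931  0.05694362]
grasp jig mm [-82.8   1.  238.1] phi 25.06 tool x in jig [ 0.004 -1.    -0.   ]
[0.49074921 0.03251061 0.22144447]
```

View pics/w1.png

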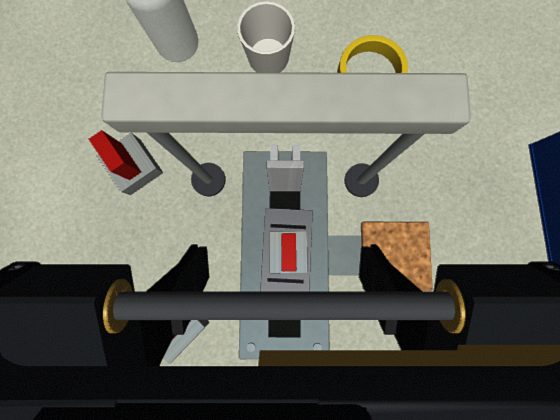

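The wrist view shows the press (handle px 289,252) on the cover (px 287,250), fence at (286,170), bar on top, pad at (396,250). I'll measure in the settled frame.

```bash
cat >> h.py <<'E'
def wcloud(arm,d,o):
    cal=arm.get_calibration('wrist'); P=cloud('w',d,cal,np.array(cal['hand_eye'])); p,R=cur(o); return P@R.T+p
E
python3 - <<'E'
from h import *
from station import arm
o=arm.get_obs();p,d=arm.grab_frame('wrist');np.savez('w2.npz',p=p,d=d,tool_pos=o['tool_pos'],ee_rot=o['ee_rot'])
P=wcloud(arm,d,o);X,Y,Z=P[...,0],P[...,1],P[...,2]
hsv=cv2.cvtColor(p,cv2.COLOR_RGB2HSV);V=hsv[...,2]
near=(X>.38)&(X<.70)&(Y>-.15)&(Y<.2)
def rect(m,name,e=None):
    n,l,s,c=cv2.connectedComponentsWithStats(m.astype(np.uint8)); i=1+s[1:,4].argmax(); q=P[l==i]
    r=cv2.minAreaRect((q[:,:2]*1000).astype(np.float32)); print(name,np.round(r[0],1),np.round(r[1],1),round(r[2],1),'z',np.median(q[:,2]).round(4),s[i,4],'jig',(w2j(np.array([*r[0],0])/1000)*1000).round(1)); return q
rect(near&(hsv[...,1]>80)&(Z<.03)&(Z>.005)&(hsv[...,0]<25),'pad')
rect(near&(Z>.215)&(Z<.245)&(hsv[...,1]<60),'bar')
rect(near&(Z>.043)&(Z<.058)&(V>50)&(X>.44)&(X<.56)&(Y>-.03)&(Y<.098),'cover')
rect(near&(Z>.064)&(Z<.085)&(X>.44)&(X<.56)&(Y<.09),'foot')
rect(near&(hsv[...,1]>150)&(Z>.098)&(Z<.115)&(X>.44),'handle')
q=rect(near&(Z>.03)&(Z<.044)&(V<45)&(X>.44)&(X<.56)&(Y>.08)&(Y<.11),'rail gap')
q=rect(near&(Z>.03)&(Z<.046)&(V<45)&(X>.44)&(X<.56)&(Y>-.08)&(Y<-.01),'rail near')
print(np.median(P[180:190,275:298].reshape(-1,3),0))
for r in range(150,200,5): print(r,P[r,285].round(4),w2j(P[r,285]).round(4),p[r,285])
c=p[140:350,200:380];cv2.imwrite('pics/w2c.png',cv2.resize(c,None,fx=2.8,fy=2.8,interpolation=cv2.INTER_CUBIC)[:,:,::-1])
E
```

```text
pad [632.1  24.8] [84.2 85.2] 86.1 z 0.0099 3214 jig [ -74.7 -140.8    0. ]
bar [499.2 130.6] [ 32.7 219.1] 85.9 z 0.2278 20689 jig [21.9 -1.1  0. ]
cover [495.4  40.2] [93.9 54. ] 83.2 z 0.0499 2217 jig [-68.6  -3.4   0. ]
foot [496.7  38.9] [43.2 39.5] 86.1 z 0.0699 1018 jig [-69.8  -4.8   0. ]
handle [497.1  38.8] [35.1 13.2] 88.2 z 0.1039 521 jig [-69.9  -5.2   0. ]
rail gap [497.6  98.4] [20.8 34.3] 85.7 z 0.04 503 jig [-10.4  -1.6   0. ]
rail near [487.3 -46.5] [15.7 33.6] 86.0 z 0.0398 461 jig [-155.7   -1.2    0. ]
[0.50018152 0.11208161 0.05572468]
150 [0.5031 0.1683 0.0058] [ 0.0597 -0.0023  0.0058] [ 98 106 100]
155 [0.5026 0.1618 0.0049] [ 0.0531 -0.0023  0.0049] [115 126 123]
160 [0.4997 0.1244 0.1097] [ 0.0157 -0.0019  0.1097] [162 163 161]
165 [0.4993 0.1195 0.1097] [ 0.0108 -0.0019  0.1097] [178 178 177]
170 [0.4993 0.1176 0.0978] [ 0.0089 -0.002   0.0978] [115 116 113]
175 [0.4992 0.1158 0.0844] [ 0.007  -0.002   0.0844] [112 113 112]
180 [0.4991 0.1138 0.0694] [ 0.0051 -0.0021  0.0694] [110 112 110]
185 [0.499  0.1115 0.0541] [ 0.0027 -0.0022  0.0541] [109 112 110]
190 [0.4989 0.1082 0.041 ] [-0.0005 -0.0022  0.041 ] [23 24 22]
195 [0.4985 0.1024 0.0401] [-0.0063 -0.0022  0.0401] [21 23 22]
```

View pics/w2c.png

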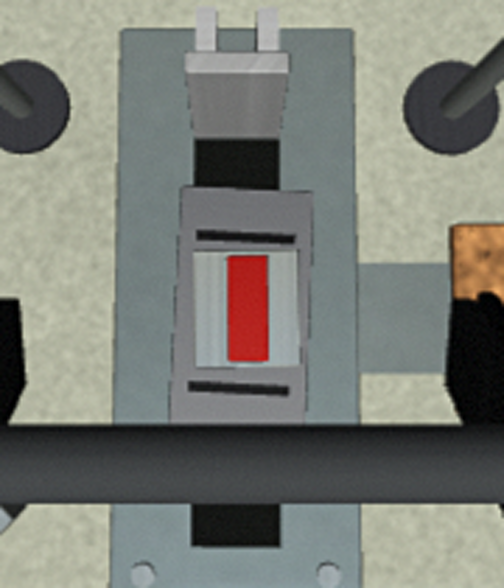

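```bash
echo '{"O":[0.4980,0.1088,0],"th":86.0}' > jig.json
python3 - <<'E'
from h import *
from station import arm
o=arm.get_obs();summ(*cur(o))
e=rows(cur(o),[(pose([-.070,-.0035,.145],25),5),(pose([-.070,-.0035,.0945],25),4)],1);summ(*e)
print('lift/pad')
e=rows(e,[(pose([-.070,-.0035,.145],25),4),(pose([-.075,-.14,.12],25),5),(pose([-.075,-.14,.0585],25),4),(pose([-.075,-.14,.054],25),2)],0.1);summ(*e)
E
```

```text
grasp jig mm [-85.5   1.7 238.6] phi 24.94 tool x in jig [ 0.002 -1.     0.001]
[[[0.1, 0.51, 1.83, 0, 0, 0, 1.0], [0.1, 0.51, 1.83, 0, 0, 0, 1.0], [0.11, 0.5, 1.83, 0, 0, 0.1, 1.0], [0.1, 0.51, 1.82, 0, 0, 0, 1.0], [0.1, 0.51, 1.83, 0.1, 0, 0, 1.0], [0, 0.53, 1.14, 0, 0, 0, 1.0], [0, 0.54, 1.15, 0, 0, 0, 1.0], [0, 0.53, 1.14, 0, 0, 0, 1.0], [0, 0.54, 1.15, 0, 0, 0, 1.0]]]
grasp jig mm [-70.   -3.5  94.5] phi 25.04 tool x in jig [ 0. -1. -0.]
lift/pad
[[[0, -0.53, -1.14, 0, 0, 0, 0.1], [0, -0.54, -1.15, 0, 0, 0, 0.1], [0, -0.53, -1.14, 0, 0, 0, 0.1], [0, -0.54, -1.15, 0, 0, 0, 0.1], [2.73, 0.3, 0.41, 0, 0, 0, 0.1], [2.73, 0.31, 0.41, 0, 0, 0, 0.1], [2.73, 0.3, 0.41, 0, 0, 0, 0.1], [2.73, 0.3, 0.41, 0, 0, 0, 0.1], [2.73, 0.3, 0.41, 0, 0, 0, 0.1], [0, 0.65, 1.39, 0, 0, 0, 0.1]]]
[[[0, 0.65, 1.4, 0, 0, 0, 0.1], [0, 0.66, 1.39, 0, 0, 0, 0.1], [0, 0.65, 1.4, 0, 0, 0, 0.1], [0, 0.09, 0.2, 0, 0, 0, 0.1], [0, 0.1, 0.2, 0, 0, 0, 0.1]]]
grasp jig mm [ -75.1 -140.    54. ] phi 25.04 tool x in jig [ 0. -1. -0.]
```

Call:
apply_moves(
  plan=[
    [[0.1, 0.51, 1.83, 0, 0, 0, 1], [0.1, 0.51, 1.83, 0, 0, 0, 1], [0.11, 0.5, 1.83, 0, 0, 0.1, 1], [0.1, 0.51, 1.82, 0, 0, 0, 1], [0.1, 0.51, 1.83, 0, 0, 0, 1], [0, 0.53, 1.14, 0, 0, 0, 0.8], [0, 0.54, 1.15, 0, 0, 0, 0.7], [0, 0.53, 1.14, 0, 0, 0, 0.6], [0, 0.54, 1.15, 0, 0, 0, 0.6], [0, 0, 0, 0, 0, 0, 0.6]],
  ],
)

```text
time: 3.58
tool_pos: [0.4968, 0.0471, 0.0769]
ee_rot: [-155.0, 0.1, -4.0]
force: [-0.3, 0.2, 1.0]
opening: 0.0533
```

Call:
apply_moves(
  plan=[
    [[0, 0, 0, 0, 0, 0, 0], [0, 0, 0, 0, 0, 0, 0], [0, 0, 0, 0, 0, 0, 0], [0, 0, 0, 0, 0, 0, 0]],
  ],
  newtons=25,
)

```text
time: 4.08
tool_pos: [0.4976, 0.047, 0.078]
ee_rot: [-155.0, -0.1, -4.0]
force: [0.1, 0.1, 0.6]
opening: 0.0201
```

Run:
```python
from h import *
from station import arm
o=arm.get_obs();summ(*cur(o));print(o['time'],o['opening'],o['force'])
p,d=arm.grab_frame('wrist');cv2.imwrite('pics/w3.png',p[:,:,::-1])
```

```text
grasp jig mm [-69.6  -3.9  95. ] phi 24.97 tool x in jig [ 0.    -1.     0.001]
4.075 0.02011219015012961 [0.10457714 0.0989512  0.56666867]
```

View pics/w3.png

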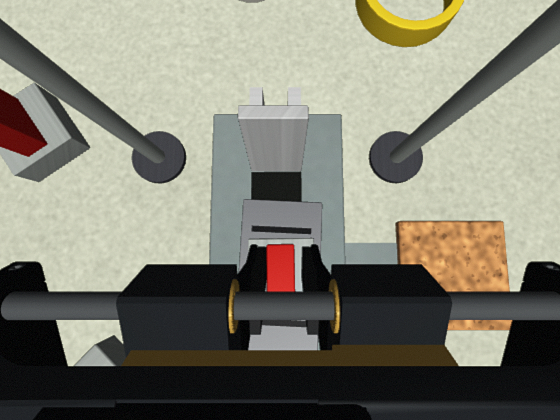

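Fingers centred around the red handle (px 280,268), still closing.

Call:
apply_moves(
  plan=[
    [[0, 0, 0, 0, 0, 0, 0], [0, 0, 0, 0, 0, 0, 0], [0, 0, 0, 0, 0, 0, 0]],
  ],
  newtons=25,
)

```text
time: 4.5
tool_pos: [0.4973, 0.047, 0.0778]
ee_rot: [-155.0, -0.0, -4.0]
force: [-0.3, -1.1, -1.2]
opening: 0.0141
```

Call:
apply_moves(
  plan=[
    [[0, -0.2, -0.45, 0, 0, 0, 0], [0, -0.54, -1.15, 0, 0, 0, 0], [0, -0.53, -1.14, 0, 0, 0, 0], [0, -0.54, -1.15, 0, 0, 0, 0], [0, -0.33, -0.7, 0, 0, 0, 0]],
  ],
)

```text
time: 5.12
tool_pos: [0.4978, 0.047, 0.1297]
ee_rot: [-155.0, -0.1, -4.0]
force: [0.4, -0.6, -2.3]
opening: 0.0137
```

Run:
```python
from h import *
from station import arm
o=arm.get_obs();summ(*cur(o));print(o['time'],o['opening'],o['force'])
p,d=arm.grab_frame('wrist');cv2.imwrite('pics/w4.png',p[:,:,::-1])
```

```text
grasp jig mm [-69.6  -4.1 146.6] phi 24.96 tool x in jig [ 0.    -1.     0.002]
5.125 0.013743882759616235 [ 0.39345387 -0.64621217 -2.34251094]
```

View pics/w4.png

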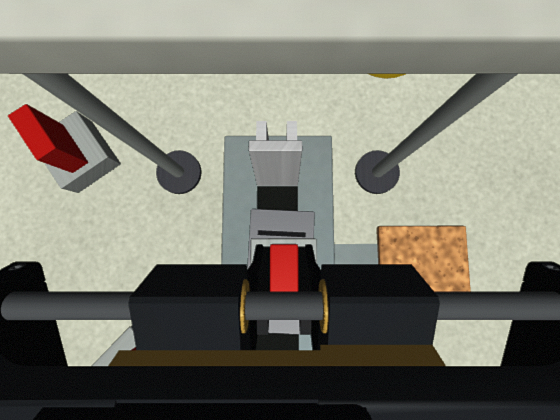

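Press is held (−2.3 N, 13.7 mm) and rose with the hand. Moving to the pad.

Run:
```python
from h import *
from station import arm
o=arm.get_obs();c=cur(o)
e=rows(c,[(pose([-.075,-.14,.12],25),6),(pose([-.075,-.14,.0585],25),5)],0);summ(*e)
```

```text
[[[2.26, 0.28, 0.38, 0, 0, 0, 0.0], [2.26, 0.27, 0.38, 0, 0, 0, 0.0], [2.25, 0.28, 0.37, 0, -0.1, 0, 0.0], [2.26, 0.28, 0.38, 0, 0, 0.1, 0.0], [2.26, 0.27, 0.37, 0, 0, 0, 0.0], [2.26, 0.28, 0.38, 0, 0, 0, 0.0], [0, 0.52, 1.11, 0, 0, 0, 0.0], [0, 0.52, 1.12, 0, 0, 0, 0.0], [0, 0.51, 1.11, 0, 0, 0, 0.0], [0, 0.52, 1.12, 0, 0, 0, 0.0]]]
[[[0, 0.52, 1.11, 0, 0, 0, 0.0]]]
grasp jig mm [ -75.  -140.    58.5] phi 24.95 tool x in jig [-0. -1.  0.]
```

Call:
apply_moves(
  plan=[
    [[2.26, 0.28, 0.38, 0, 0, 0, 0], [2.26, 0.27, 0.38, 0, 0, 0, 0], [2.25, 0.28, 0.37, 0, 0, 0, 0], [2.26, 0.28, 0.38, 0, 0, 0, 0], [2.26, 0.27, 0.37, 0, 0, 0, 0], [2.26, 0.28, 0.38, 0, 0, 0, 0], [0, 0.52, 1.11, 0, 0, 0, 0], [0, 0.52, 1.12, 0, 0, 0, 0], [0, 0.51, 1.11, 0, 0, 0, 0], [0, 0.52, 1.12, 0, 0, 0, 0]],
  ],
)

```text
time: 6.42
tool_pos: [0.6317, 0.0322, 0.051]
ee_rot: [-155.0, -0.0, -4.0]
force: [0.4, 0.7, -2.6]
opening: 0.0132
```

Call:
apply_moves(
  plan=[
    [[0, 0.52, 1.11, 0, 0, 0, 0], [0, 0.1, 0.2, 0, 0, 0, 0], [0, 0, 0, 0, 0, 0, 0]],
  ],
)

```text
time: 6.8
tool_pos: [0.632, 0.0321, 0.0375]
ee_rot: [-155.0, -0.0, -4.0]
force: [-3.4, -0.5, 1.9]
opening: 0.0134
```

Run:
```python
from h import *
from station import arm
o=arm.get_obs();summ(*cur(o));print(o['time'],o['opening'],o['force'])
```

```text
grasp jig mm [ -75.1 -139.    54.5] phi 24.99 tool x in jig [ 0.001 -1.     0.   ]
6.8 0.013377244992786462 [-3.40257265 -0.54747249  1.86542094]
```

In contact with the pad at the expected height. Release and back up.

Call:
apply_moves(
  plan=[
    [[0, 0, 0, 0, 0, 0, 0.5], [0, 0, 0, 0, 0, 0, 0.5], [0, 0, 0, 0, 0, 0, 0.6], [0, 0, 0, 0, 0, 0, 0.7], [0, -0.42, -0.91, 0, 0, 0, 0.8], [0, -0.85, -1.81, 0, 0, 0, 0.9], [0, -1.06, -2.27, 0, 0, 0, 1], [0, -1.06, -2.27, 0, 0, 0, 1]],
  ],
)

```text
time: 7.8
tool_pos: [0.6326, 0.0323, 0.12]
ee_rot: [-155.0, -0.1, -4.0]
force: [-0.2, 0.5, 0.4]
opening: 0.0838
```

Run:
```python
from h import *
from station import arm
o=arm.get_obs();summ(*cur(o));print(o['time'],o['opening'],o['force'])
p,d=arm.grab_frame('top');cv2.imwrite('pics/t2.png',cv2.resize(p[120:280,190:350],None,fx=3.7,fy=3.7,interpolation=cv2.INTER_CUBIC)[:,:,::-1])
o=arm.get_obs();p,d=arm.grab_frame('wrist');cv2.imwrite('pics/w5.png',p[:,:,::-1]);np.savez('w5.npz',p=p,d=d,tool_pos=o['tool_pos'],ee_rot=o['ee_rot'])
e=rows(cur(arm.get_obs()),[(pose([-.08,-.02,.19],30),5)],1)
```

```text
grasp jig mm [ -74.8 -139.6  137. ] phi 24.97 tool x in jig [ 0.    -1.     0.002]
7.8 0.08381688067577238 [-0.16867071  0.52748504  0.42663468]
[[[-2.42, -0.37, -0.98, 1, -0.1, 0, 1.0], [-2.42, -0.39, -0.98, 1, 0, 0.1, 1.0], [-2.43, -0.41, -0.96, 1, -0.1, 0, 1.0], [-2.42, -0.42, -0.95, 1, -0.1, 0.1, 1.0], [-2.43, -0.43, -0.95, 1.1, 0, 0, 1.0]]]
```

View pics/w5.png

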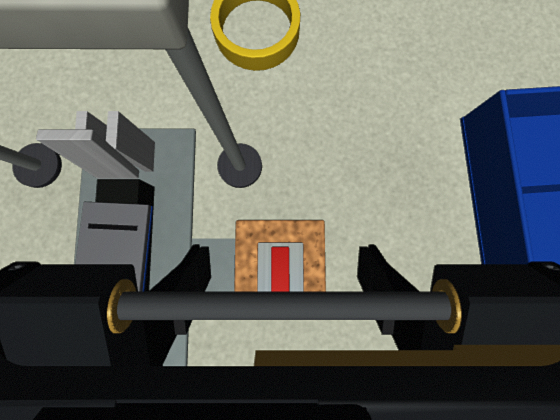

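Press stands upright on the pad (px 280,268). Back over the rail to measure the bare cover.

Call:
apply_moves(
  plan=[
    [[-2.42, -0.37, -0.98, 1, 0, 0, 1], [-2.42, -0.39, -0.98, 1, 0, 0, 1], [-2.43, -0.41, -0.96, 1, 0, 0, 1], [-2.42, -0.42, -0.95, 1, 0, 0, 1], [-2.43, -0.43, -0.95, 1, 0, 0, 1], [0, 0, 0, 0, 0, 0, 1], [0, 0, 0, 0, 0, 0, 1]],
  ],
)

```text
time: 8.78
tool_pos: [0.5115, 0.0367, 0.1697]
ee_rot: [-150.1, -0.1, -4.0]
force: [-0.0, 0.8, -0.1]
opening: 0.0868
```

Run:
```python
from h import *
from station import arm
o=arm.get_obs();p,d=arm.grab_frame('wrist');summ(*cur(o));cv2.imwrite('pics/w6.png',p[:,:,::-1]);np.savez('w6.npz',p=p,d=d,tool_pos=o['tool_pos'],ee_rot=o['ee_rot'])
P=wcloud(arm,d,o);J=w2j(P)
V=p.max(2)
m=(J[...,2]>.044)&(J[...,2]<.056)&(abs(J[...,1])<.05)&(J[...,0]<-.005)&(J[...,0]>-.15)
n,l,s,c=cv2.connectedComponentsWithStats(m.astype(np.uint8)); i=1+s[1:,4].argmax();q=J[l==i]*1000
print('wrist',cv2.minAreaRect(q[:,:2].astype(np.float32)),np.median(q[:,2]),q[:,0].min(),q[:,0].max())
p,d=arm.grab_frame('top');P=cloud('top',d,arm.get_calibration('top'));J=w2j(P)
m=(J[...,2]>.044)&(J[...,2]<.056)&(abs(J[...,1])<.05)&(J[...,0]<-.005)&(J[...,0]>-.15)
n,l,s,c=cv2.connectedComponentsWithStats(m.astype(np.uint8)); i=1+s[1:,4].argmax();q=J[l==i]*1000
print('top',cv2.minAreaRect(q[:,:2].astype(np.float32)),np.median(q[:,2]))
```

```text
grasp jig mm [-80.3 -18.5 186. ] phi 29.94 tool x in jig [ 0.    -1.     0.001]
wrist ((-57.142852783203125, -2.840147018432617), (54.125152587890625, 71.2888412475586), 87.42852020263672) 49.889358488523605 -91.63773459411263 -20.83443740365966
top ((-53.411170959472656, -3.0904102325439453), (54.445892333984375, 63.70846176147461), 86.78547668457031) 49.86810705400639
```

View pics/w6.png

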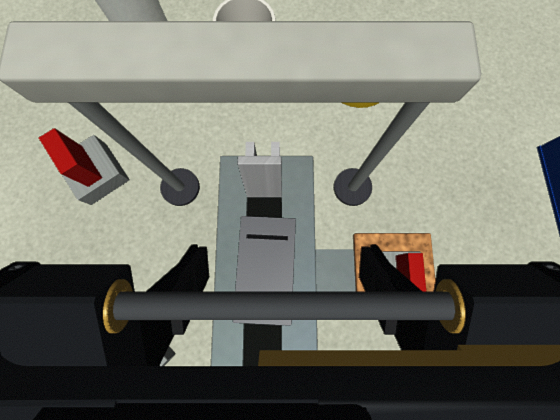

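Run:
```python
from h import *
from station import arm
o=arm.get_obs()
e=rows(cur(o),[(pose([-.0515,-.0027,.11],30),5),(pose([-.0515,-.0027,.0450],30),5)],1);summ(*e)
```

```text
[[[-0.32, 0.26, 1.6, 0, 0, 0, 1.0], [-0.31, 0.26, 1.59, 0, 0, 0, 1.0], [-0.32, 0.26, 1.6, 0, 0, 0, 1.0], [-0.31, 0.26, 1.6, 0, 0, 0, 1.0], [-0.32, 0.26, 1.59, 0, 0, 0.1, 1.0], [0, 0.65, 1.13, 0, 0, 0, 1.0], [0, 0.65, 1.12, 0, 0, 0, 1.0], [0, 0.65, 1.13, 0, 0, 0, 1.0], [0, 0.65, 1.13, 0, 0, 0, 1.0], [0, 0.65, 1.12, 0, 0, 0, 1.0]]]
grasp jig mm [-51.5  -2.7  45. ] phi 29.98 tool x in jig [-0.001 -1.    -0.   ]
```

Call:
apply_moves(
  plan=[
    [[-0.32, 0.26, 1.6, 0, 0, 0, 1], [-0.31, 0.26, 1.59, 0, 0, 0, 1], [-0.32, 0.26, 1.6, 0, 0, 0, 1], [-0.31, 0.26, 1.6, 0, 0, 0, 1], [-0.32, 0.26, 1.59, 0, 0, 0, 1], [0, 0.65, 1.13, 0, 0, 0, 1], [0, 0.65, 1.12, 0, 0, 0, 1], [0, 0.65, 1.13, 0, 0, 0, 1], [0, 0.65, 1.13, 0, 0, 0, 0.9], [0, 0.65, 1.12, 0, 0, 0, 0.8]],
  ],
)

```text
time: 10.12
tool_pos: [0.4974, 0.0663, 0.0281]
ee_rot: [-150.0, -0.0, -4.0]
force: [-0.2, -0.7, 0.8]
opening: 0.0752
```

Call:
apply_moves(
  plan=[
    [[0, 0, 0, 0, 0, 0, 0.75], [0, 0, 0, 0, 0, 0, 0.7]],
  ],
  newtons=12,
)

```text
time: 10.38
tool_pos: [0.4975, 0.0664, 0.0292]
ee_rot: [-150.0, -0.0, -4.0]
force: [-0.1, -0.2, 0.4]
opening: 0.0634
```

Run:
```python
from h import *
from station import arm
o=arm.get_obs();summ(*cur(o));print(o['time'],o['opening'],o['force'],o['qpos'])
p,d=arm.grab_frame('wrist');cv2.imwrite('pics/w7.png',p[:,:,::-1])
```

```text
grasp jig mm [-51.7  -2.5  45.4] phi 29.98 tool x in jig [ 0.    -1.     0.001]
10.375 0.06343232589290222 [-0.07842795 -0.20689525  0.39290373] [ 33.17566734  19.99145868 -27.56903976 116.93945178 -27.58169247
  50.20633104  21.73001099]
```

View pics/w7.png

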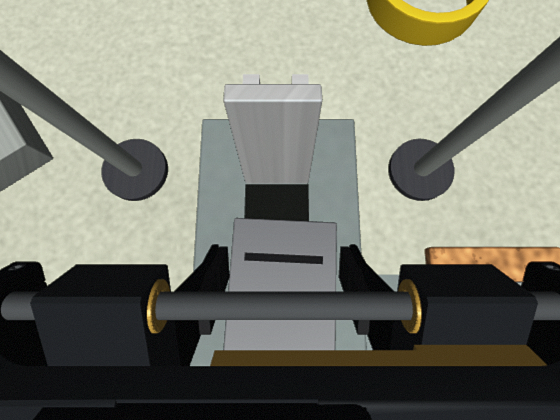

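Fingers straddle the cover (edges px ~228 and 340). Closing gently.

Call:
apply_moves(
  plan=[
    [[0, 0, 0, 0, 0, 0, 0.5], [0, 0, 0, 0, 0, 0, 0.5], [0, 0, 0, 0, 0, 0, 0.5], [0, 0, 0, 0, 0, 0, 0.5]],
  ],
  newtons=12,
)

```text
time: 10.92
tool_pos: [0.4976, 0.0663, 0.0293]
ee_rot: [-150.0, -0.1, -4.0]
force: [-2.4, -0.8, 5.6]
opening: 0.0544
```

Run:
```python
from h import *
from station import arm
o=arm.get_obs();summ(*cur(o));print(o['time'],o['opening'],o['force'])
def Ga(al,d=.070,B=(-.1215,.040)):
    a=np.radians(al);return np.array([B[0]+d*np.cos(a)-.005*np.sin(a),-.0026,B[1]+d*np.sin(a)+.005*np.cos(a)])
c=cur(o)
wps=[(pose(Ga(al)+np.array([0,0,.0005]),30),1) for al in range(5,61,5)]
e=rows(c,wps,0.5);summ(*e)
```

```text
grasp jig mm [-51.7  -2.5  45.5] phi 29.98 tool x in jig [ 0.    -1.     0.001]
10.925 0.05443236104398282 [-2.44732117 -0.80864932  5.64613456]
[[[0.01, -0.26, -0.55, 0, 0, 0, 0.5], [0, -0.2, -0.58, 0, 0, 0, 0.5], [0, -0.14, -0.6, 0, 0, 0, 0.5], [0, -0.09, -0.6, 0, 0, 0, 0.5], [0, -0.03, -0.61, 0, 0, 0, 0.5], [0, 0.01, -0.62, 0, 0, 0, 0.5], [0, 0.07, -0.6, 0, 0, 0, 0.5], [0, 0.13, -0.6, 0, 0, 0, 0.5], [0, 0.17, -0.59, 0, 0, 0, 0.5], [0, 0.23, -0.57, 0, 0, 0, 0.5]]]
[[[0, 0.27, -0.55, 0, 0, 0, 0.5], [0, 0.32, -0.52, 0, 0, 0, 0.5]]]
grasp jig mm [-90.8  -2.6 103.6] phi 29.98 tool x in jig [ 0.    -1.     0.001]
```

Rethinking: lifting here wouldn't make it pivot, since the fence has to push the free end. I'll regrip near the end away from the fence, so that the fence-side end is the free one.

Run:
```python
from h import *
from station import arm
o=arm.get_obs();summ(*cur(o));
e=rows(cur(o),[(pose([-.0965,-.0025,.0455],5),6)],.85);summ(*e)
```

```text
grasp jig mm [-51.7  -2.5  45.5] phi 29.98 tool x in jig [ 0.    -1.     0.001]
[[[0, 0.78, -0.4, -4.2, 0, 0, 0.85], [0, 0.8, -0.35, -4.1, 0, 0, 0.85], [0, 0.83, -0.28, -4.2, 0, 0, 0.85], [0, 0.85, -0.23, -4.2, 0, 0, 0.85], [-0.01, 0.86, -0.16, -4.1, 0, 0, 0.85], [0, 0.87, -0.1, -4.2, -0.1, 0, 0.85]]]
grasp jig mm [-96.5  -2.5  45.5] phi 4.98 tool x in jig [ 0.001 -1.    -0.001]
```

Call:
apply_moves(
  plan=[
    [[0, 0, 0, 0, 0, 0, 0.85], [0, 0, 0, 0, 0, 0, 0.85], [0, 0, 0, 0, 0, 0, 0.85], [0, 0.78, -0.4, -4.2, 0, 0, 0.85], [0, 0.8, -0.35, -4.1, 0, 0, 0.85], [0, 0.83, -0.28, -4.2, 0, 0, 0.85], [0, 0.85, -0.23, -4.2, 0, 0, 0.85], [0, 0.86, -0.16, -4.1, 0, 0, 0.85], [0, 0.87, -0.1, -4.2, 0, 0, 0.85], [0, 0, 0, 0, 0, 0, 0.8]],
  ],
)

```text
time: 12.18
tool_pos: [0.4937, 0.0151, 0.0267]
ee_rot: [-175.0, -0.1, -3.8]
force: [0.2, 0.5, -0.4]
opening: 0.0714
```

Run:
```python
from h import *
from station import arm
o=arm.get_obs();summ(*cur(o));print(o['time'],o['opening'],o['force'],o['qpos'])
p,d=arm.grab_frame('wrist');cv2.imwrite('pics/w8.png',p[:,:,::-1])
P=wcloud(arm,d,o);J=w2j(P)
m=(J[...,2]>.044)&(J[...,2]<.056)&(abs(J[...,1])<.05)&(J[...,0]<-.005)&(J[...,0]>-.15)
n,l,s,c=cv2.connectedComponentsWithStats(m.astype(np.uint8)); i=1+s[1:,4].argmax();q=J[l==i]*1000
print('wrist',cv2.minAreaRect(q[:,:2].astype(np.float32)),np.median(q[:,2]),q[:,0].min(),q[:,0].max())
```

```text
grasp jig mm [-95.4  -2.3  45.3] phi 5.0 tool x in jig [ 0.003 -1.     0.001]
12.175 0.07136099510550745 [ 0.17123691  0.49794605 -0.4082099 ] [ 16.39201065  14.05537384 -21.54453258 116.66590166   0.2385628
  49.44373043  -8.52038701]
wrist ((-61.886756896972656, -3.262239456176758), (54.34480667114258, 80.02365112304688), 87.22205352783203) 49.80259636193849 -100.54437095339418 -21.038300935651414
```

View pics/w8.png

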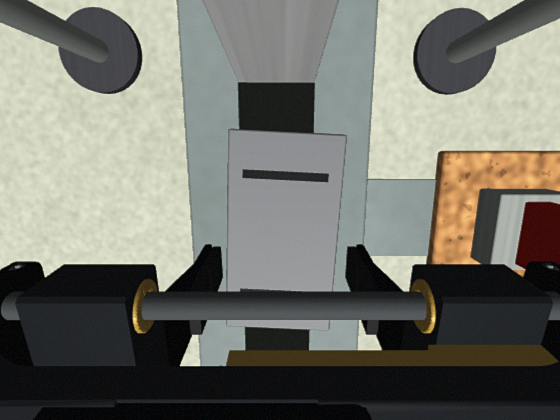

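Call:
apply_moves(
  plan=[
    [[-0.05, 0.1, 0, 0, 0, 3, 0.8], [0, 0, 0, 0, 0, 0, 0.6], [0, 0, 0, 0, 0, 0, 0.5], [0, 0, 0, 0, 0, 0, 0.5], [0, 0, 0, 0, 0, 0, 0.5], [0, 0, 0, 0, 0, 0, 0.5]],
  ],
  newtons=15,
)

```text
time: 12.98
tool_pos: [0.4931, 0.013, 0.0264]
ee_rot: [-175.0, 0.2, -7.0]
force: [0.2, -0.5, -0.8]
opening: 0.0534
```

Run:
```python
from h import *
from station import arm
o=arm.get_obs();summ(*cur(o));print(o['time'],o['opening'],o['force'])
wps=[(pose([-.094,-.0016,.055],5),2),(pose([-.090,-.0005,.075],25),3),(pose([-.085,0,.075],50),4)]
e=rows(cur(o),wps,.5);summ(*e)
```

```text
grasp jig mm [-97.5  -1.8  45. ] phi 4.98 tool x in jig [-0.052 -0.999 -0.004]
12.975 0.053375314656838896 [ 0.17327272 -0.49604582 -0.82911075]
[[[-0.02, -0.22, -0.48, 0, 0, -1.5, 0.5], [-0.01, -0.22, -0.48, 0, 0, -1.5, 0.5], [-0.04, -0.4, -0.69, 6.7, 0, 0, 0.5], [-0.03, -0.48, -0.64, 6.6, 0, 0, 0.5], [-0.04, -0.55, -0.58, 6.7, 0, 0, 0.5], [-0.01, -0.31, 0.01, 6.3, 0, 0, 0.5], [-0.02, -0.31, 0.04, 6.2, 0, 0, 0.5], [-0.01, -0.3, 0.08, 6.3, 0, 0, 0.5], [-0.01, -0.3, 0.11, 6.2, 0, 0, 0.5]]]
grasp jig mm [-85.  -0.  75.] phi 49.98 tool x in jig [ 0.001 -1.     0.001]
```

Call:
apply_moves(
  plan=[
    [[-0.02, -0.22, -0.48, 0, 0, -1.5, 0.5], [-0.01, -0.22, -0.48, 0, 0, -1.5, 0.5], [-0.04, -0.4, -0.69, 6.7, 0, 0, 0.5], [-0.03, -0.48, -0.64, 6.6, 0, 0, 0.5], [-0.04, -0.55, -0.58, 6.7, 0, 0, 0.5]],
  ],
  newtons=20,
)

```text
time: 13.6
tool_pos: [0.4935, 0.027, 0.0592]
ee_rot: [-154.8, -0.2, -3.9]
force: [0.1, -0.1, -1.4]
opening: 0.0539
```

Run:
```python
from h import *
from station import arm
o=arm.get_obs();summ(*cur(o));print(o['time'],o['opening'],o['force'])
p,d=arm.grab_frame('wrist');cv2.imwrite('pics/w9.png',p[:,:,::-1])
p,d=arm.grab_frame('scene');cv2.imwrite('pics/s9.png',cv2.resize(p[80:280,200:400],None,fx=3,fy=3,interpolation=cv2.INTER_CUBIC)[:,:,::-1])
```

```text
grasp jig mm [-89.9  -1.1  76.2] phi 25.17 tool x in jig [ 0.002 -1.     0.003]
13.6 0.05392551416359314 [ 0.08309068 -0.09000719 -1.39552372]
```

View pics/w9.png

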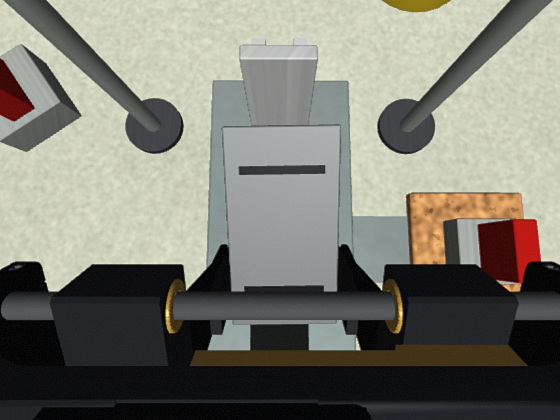

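View pics/s9.png

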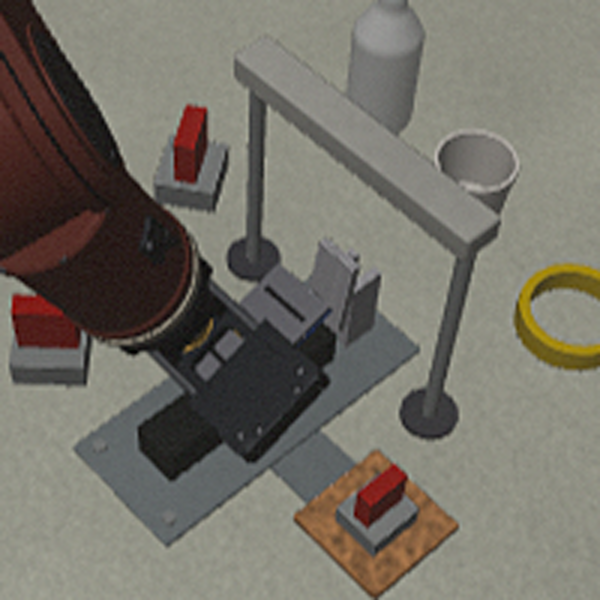

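Cover held, tilted up toward the fence (px 280,190). Continue rotating.

Call:
apply_moves(
  plan=[
    [[-0.01, -0.31, 0.01, 6.3, 0, 0, 0.5], [-0.02, -0.31, 0.04, 6.2, 0, 0, 0.5], [-0.01, -0.3, 0.08, 6.3, 0, 0, 0.5], [-0.01, -0.3, 0.11, 6, 0, 0, 0.5], [0, 0, 0, 0, 0, 0, 0.5]],
  ],
)

```text
time: 14.32
tool_pos: [0.4924, 0.038, 0.0616]
ee_rot: [-130.3, 0.2, -4.0]
force: [-0.9, 0.7, -1.1]
opening: 0.054
```

```bash
cat >> h.py <<'E'
def platefit(J,p):
    m=(abs(J[...,1])<.022)&(J[...,2]>.06)&(J[...,2]<.16)&(J[...,0]>-.12)&(J[...,0]<-.0)&(p.max(2)>60)&(np.arange(J.shape[0])[:,None]<290)
    q=J[m]; 
    for _ in range(4):
        c=np.median(q,0); u,s,vt=np.linalg.svd(q-q.mean(0),full_matrices=False); n=vt[2]; r=abs((q-q.mean(0))@n); q=q[r<max(.0015,np.percentile(r,80))]
    if n[2]<0:n=-n
    t=(q-q.mean(0)); 
    print('n',n.round(3),'alpha',np.degrees(np.arctan2(-n[0],n[2])).round(1),'cnt',len(q),'min',q.min(0).round(4),'max',q.max(0).round(4))
    return q,n
E
python3 - <<'E'
from h import *
from station import arm
o=arm.get_obs();summ(*cur(o));print(o['time'],o['opening'],o['force'],o['qpos'])
p,d=arm.grab_frame('wrist');cv2.imwrite('pics/w10.png',p[:,:,::-1])
J=w2j(wcloud(arm,d,o)); platefit(J,p)
for v in range(60,290,20): print(v,J[v,285].round(4),p[v,285])
E
```

```text
grasp jig mm [-85.3   0.6  73.7] phi 49.69 tool x in jig [ 0.    -1.    -0.003]
14.325 0.05396826518237557 [-0.903386    0.65446684 -1.14941263] [ 43.94186913  27.75753101 -24.93185972 113.38620471 -40.48350375
  64.34865244  41.66264537]
n [-0.703  0.002  0.712] alpha 44.6 cnt 13986 min [-0.0917 -0.022   0.0739] max [-0.0339  0.022   0.1318]
60 [ 0.1803 -0.0024  0.0256] [103 104  99]
80 [ 0.1805 -0.0024  0.0005] [204 206 185]
100 [ 0.0102 -0.0019  0.1085] [139 137 136]
120 [ 0.0088 -0.0019  0.0946] [140 140 139]
140 [-0.0405 -0.0017  0.1273] [144 146 151]
160 [-0.046  -0.0017  0.1201] [143 145 148]
180 [-0.0526 -0.0017  0.1137] [143 143 147]
200 [-0.0596 -0.0017  0.1075] [138 139 142]
220 [-0.0666 -0.0017  0.1009] [136 139 141]
240 [-0.0738 -0.0017  0.094 ] [131 135 137]
260 [-0.0806 -0.0016  0.0855] [128 129 133]
280 [-0.0884 -0.0016  0.0787] [126 127 130]
```

View pics/w10.png

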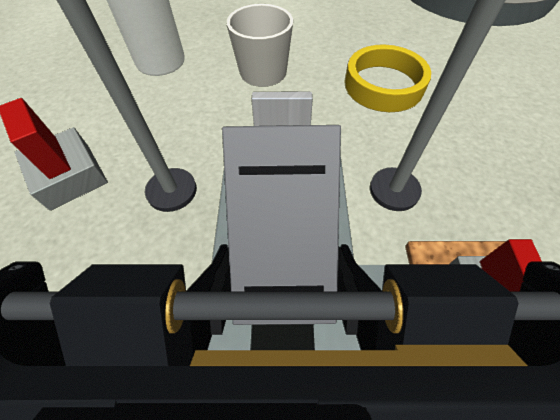

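Run:
```python
from h import *
from station import arm
o=arm.get_obs();c=cur(o);summ(*c)
def G(al,zb=.044,dx=0):
    a=np.radians(al);u=np.array([np.cos(a),np.sin(a)]);b=np.array([np.sin(a),-np.cos(a)])
    B=np.array([.010-(.110-zb)/np.tan(a)+dx,zb]); g=B+.024*u-.005*b; return [g[0],0,g[1]]
wps=[(pose(G(44.6,dx=-.006),50),2)]+[(pose(G(a),50),1) for a in (47,51,56,61,66,71,75,79)]
e=rows(c,wps,.5);summ(*e)
```

```text
grasp jig mm [-84.6   0.3  74.5] phi 49.62 tool x in jig [ 0.001 -1.    -0.001]
[[[0.02, -0.77, 1.67, 0.2, 0.1, 0, 0.5], [0.01, -0.75, 1.67, 0.2, 0, 0, 0.5], [0, -0.72, 0.77, 0, 0, 0, 0.5], [0, -0.49, 0.46, 0, 0, 0, 0.5], [0, -0.52, 0.47, 0, 0, 0, 0.5], [0, -0.43, 0.41, 0, 0, 0, 0.5], [0, -0.38, 0.36, 0, 0, 0, 0.5], [0, -0.32, 0.32, 0, 0, 0, 0.5], [0, -0.22, 0.25, 0, 0, 0, 0.5], [0, -0.21, 0.24, 0, 0, 0, 0.5]]]
grasp jig mm [-3.1  0.  68.5] phi 50.02 tool x in jig [-0. -1. -0.]
```

Call:
apply_moves(
  plan=[
    [[0.02, -0.77, 1.67, 0.2, 0, 0, 0.5], [0.01, -0.75, 1.67, 0.2, 0, 0, 0.5], [0, -0.72, 0.77, 0, 0, 0, 0.5], [0, -0.49, 0.46, 0, 0, 0, 0.5], [0, -0.52, 0.47, 0, 0, 0, 0.5], [0, -0.43, 0.41, 0, 0, 0, 0.5]],
  ],
  newtons=15,
)

```text
time: 15.12
tool_pos: [0.4983, 0.1033, 0.0563]
ee_rot: [-129.9, -0.1, -4.0]
force: [0.7, -3.2, -1.3]
opening: 0.0533
```

Run:
```python
from h import *
from station import arm
o=arm.get_obs();summ(*cur(o));print(o['time'],o['opening'],o['force'])
p,d=arm.grab_frame('wrist');cv2.imwrite('pics/w11.png',p[:,:,::-1])
J=w2j(wcloud(arm,d,o)); platefit(J,p)
```

```text
grasp jig mm [-19.8  -0.7  68.3] phi 50.14 tool x in jig [-0.001 -1.     0.001]
15.125 0.05328976228336593 [ 0.67092532 -3.17769866 -1.28409478]
n [-0.855  0.004  0.519] alpha 58.7 cnt 8440 min [-0.0264 -0.022   0.0682] max [-0.      0.022   0.1143]
```

View pics/w11.png

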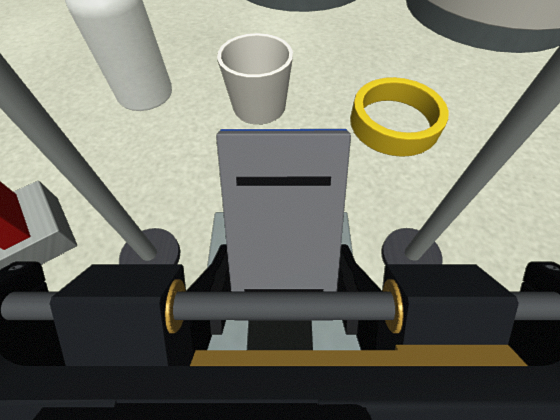

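Working: the fence is pivoting the cover (now ~59–60°, pushing force 3 N). Continue.

Call:
apply_moves(
  plan=[
    [[0, -0.38, 0.36, 0, 0, 0, 0.5], [0, -0.32, 0.32, 0, 0, 0, 0.5], [0, -0.22, 0.25, 0, 0, 0, 0.5], [0, -0.21, 0.24, 0, 0, 0, 0.5], [0, 0, 0, 0, 0, 0, 0.5]],
  ],
)

```text
time: 15.8
tool_pos: [0.499, 0.1201, 0.0575]
ee_rot: [-129.8, -0.0, -4.0]
force: [-0.4, -2.6, -1.4]
opening: 0.0533
```

Run:
```python
from h import *
from station import arm
o=arm.get_obs();summ(*cur(o));print(o['time'],o['opening'],o['force'])
p,d=arm.grab_frame('wrist');cv2.imwrite('pics/w12.png',p[:,:,::-1])
J=w2j(wcloud(arm,d,o))
for v in range(100,290,20): print(v,J[v,260].round(4),J[v,310].round(4),p[v,260])
p,d=arm.grab_frame('scene');cv2.imwrite('pics/s12.png',cv2.resize(p[80:280,200:400],None,fx=3,fy=3,interpolation=cv2.INTER_CUBIC)[:,:,::-1])
```

```text
grasp jig mm [-3.  -0.2 69.4] phi 50.19 tool x in jig [ 0.001 -1.     0.001]
15.8 0.05326882537262093 [-0.37103469 -2.57204418 -1.40372017]
100 [0.1635 0.0187 0.049 ] [ 0.2251 -0.0306  0.0006] [147 145 135]
120 [0.166  0.0203 0.0247] [ 1.94e-01 -2.92e-02 -1.00e-04] [147 145 134]
140 [ 0.1653  0.0218 -0.0002] [ 0.1648 -0.0279  0.0003] [217 219 198]
160 [0.0123 0.0065 0.1428] [ 0.0123 -0.0109  0.1428] [104 105 109]
180 [0.007  0.0066 0.1384] [ 0.0075 -0.011   0.1378] [ 96  98 100]
200 [0.0057 0.0072 0.1279] [ 0.0047 -0.0115  0.1294] [94 96 98]
220 [0.0032 0.0077 0.1173] [ 0.0023 -0.0121  0.1189] [ 96  96 100]
240 [-0.0005  0.0082  0.1071] [-0.0004 -0.0128  0.107 ] [94 97 99]
260 [-0.0041  0.0089  0.0944] [-0.0037 -0.0136  0.0936] [95 97 99]
280 [-0.0073  0.0098  0.0774] [-0.0075 -0.0146  0.0782] [94 95 98]
```

View pics/s12.png

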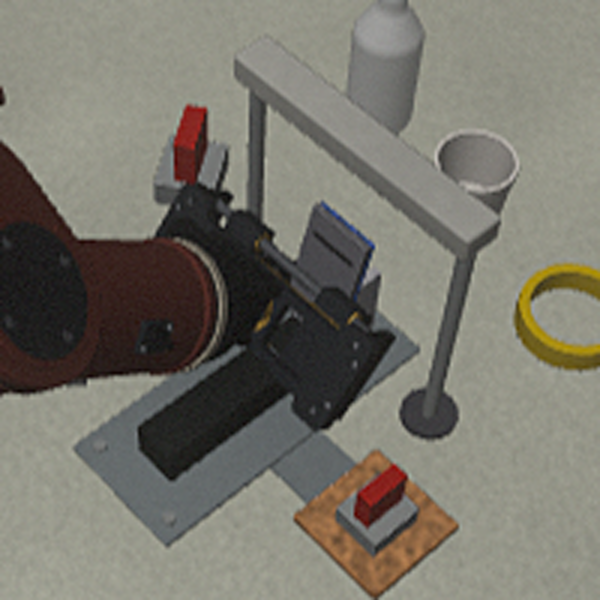

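View pics/w12.png

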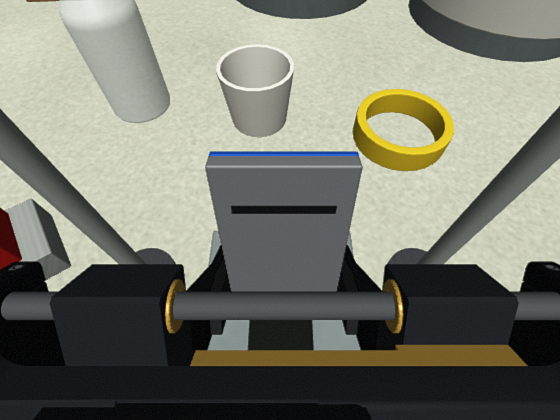

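Run:
```python
from h import *
from station import arm
o=arm.get_obs();c=cur(o);summ(*c)
e=rows(c,[(pose([-.0010,0,.068],50),2),(pose([-.0008,0,.0650],50),3)],.5);summ(*e)
```

```text
grasp jig mm [-3.1 -0.2 69.5] phi 50.2 tool x in jig [ 0.001 -1.     0.001]
[[[-0.01, -0.01, 0.13, -0.1, 0, 0, 0.5], [-0.01, -0.01, 0.13, -0.1, 0, 0.1, 0.5], [0, 0.07, 0.07, 0, 0, 0, 0.5], [0, 0.08, 0.07, 0, 0, 0, 0.5], [0, 0.07, 0.07, 0, 0, 0, 0.5]]]
grasp jig mm [-0.8 -0.  65. ] phi 50.0 tool x in jig [-0.    -1.    -0.001]
```

Call:
apply_moves(
  plan=[
    [[0, -0.01, 0.13, -0.1, 0, 0, 0.5], [0, -0.01, 0.13, -0.1, 0, 0, 0.5], [0, 0.07, 0.07, 0, 0, 0, 0.5], [0, 0.08, 0.07, 0, 0, 0, 0.5], [0, 0.07, 0.07, 0, 0, 0, 0.5], [0, 0, 0, 0, 0, 0, 0.5]],
  ],
)

```text
time: 16.65
tool_pos: [0.4993, 0.122, 0.0528]
ee_rot: [-130.0, -0.0, -4.0]
force: [1.0, -1.5, -0.5]
opening: 0.0538
```

Run:
```python
from h import *
from station import arm
o=arm.get_obs();summ(*cur(o));print(o['time'],o['opening'],o['force'])
p,d=arm.grab_frame('wrist');cv2.imwrite('pics/w13.png',p[:,:,::-1])
J=w2j(wcloud(arm,d,o))
for v in range(150,290,10): print(v,J[v,260].round(4),J[v,310].round(4),p[v,260])
```

```text
grasp jig mm [-1.1 -0.4 64.8] phi 49.97 tool x in jig [ 0.    -1.     0.001]
16.65 0.05384850017867598 [ 0.99890127 -1.49155171 -0.46109613]
150 [0.1478 0.0204 0.0007] [ 0.1484 -0.0269  0.    ] [208 212 189]
160 [0.0136 0.0062 0.1391] [ 0.0144 -0.011   0.1383] [ 12  56 158]
170 [0.0095 0.0061 0.1388] [ 0.009  -0.0107  0.1394] [109 111 115]
180 [0.0054 0.0059 0.1386] [ 0.0055 -0.0106  0.1384] [88 89 91]
190 [0.0043 0.0062 0.1345] [ 0.0053 -0.0109  0.1331] [89 90 94]
200 [0.0041 0.0065 0.1287] [ 0.004  -0.0112  0.1288] [87 88 92]
210 [0.0027 0.0067 0.1243] [ 0.0032 -0.0115  0.1236] [91 93 96]
220 [0.0022 0.0071 0.1179] [ 0.0019 -0.0118  0.1184] [20 17 19]
230 [0.0008 0.0074 0.1126] [ 0.0007 -0.0122  0.1128] [91 92 95]
240 [-0.0002  0.0078  0.106 ] [-0.0004 -0.0126  0.1064] [90 92 94]
250 [-0.0016  0.0082  0.0992] [-0.0021 -0.0129  0.1004] [88 90 92]
260 [-0.0032  0.0085  0.0924] [-0.0029 -0.0135  0.0918] [88 90 93]
270 [-0.0047  0.009   0.0846] [-0.0044 -0.014   0.0837] [87 87 89]
280 [-0.0063  0.0095  0.0756] [-0.0063 -0.0145  0.0757] [89 91 94]
```

Call:
apply_moves(
  plan=[
    [[0, -0.06, 0.08, 0, 0, 0, 0.5], [0, -0.07, 0.08, 0, 0, 0, 0.5], [0, 0, 0, 0, 0, 0, 0.5]],
  ],
)

```text
time: 17.08
tool_pos: [0.4995, 0.1229, 0.0526]
ee_rot: [-130.1, -0.0, -4.0]
force: [-2.0, -8.5, 2.9]
opening: 0.0536
```

Run:
```python
from h import *
from station import arm
o=arm.get_obs();summ(*cur(o));print(o['time'],o['opening'],o['force'])
p,d=arm.grab_frame('wrist')
J=w2j(wcloud(arm,d,o))
for v in range(180,290,20): print(v,J[v,260].round(4),J[v,310].round(4))
```

```text
grasp jig mm [-0.1 -0.5 64.6] phi 49.91 tool x in jig [-0.001 -1.     0.001]
17.075 0.05364539283267421 [-2.02762175 -8.54673792  2.89599605]
180 [0.0059 0.0057 0.1392] [ 0.0058 -0.0106  0.1393]
200 [0.0035 0.0062 0.1311] [ 0.0035 -0.0111  0.131 ]
220 [0.0013 0.0067 0.1212] [ 0.0018 -0.0118  0.1204]
240 [-0.0005  0.0074  0.1085] [ 1.000e-04 -1.260e-02  1.074e-01]
260 [-0.0018  0.0085  0.0914] [-0.0026 -0.0135  0.0933]
280 [-0.0058  0.0092  0.0769] [-0.0055 -0.0146  0.076 ]
```

The cover stands flat against the fence (8.5 N push, no tilt left). Release, slide up, and regrip near the top.

Run:
```python
from h import *
from station import arm
o=arm.get_obs();c=cur(o);summ(*c)
e=rows(c,[(pose([.005,-.0003,.111],50),5)],.8);summ(*e)
```

```text
grasp jig mm [-0.1 -0.5 64.6] phi 49.91 tool x in jig [-0.001 -1.     0.001]
[[[0, -0.78, -0.52, 0, 0, 0, 0.8], [-0.01, -0.77, -0.52, 0, 0, 0, 0.8], [0, -0.78, -0.52, 0.1, 0, 0, 0.8], [-0.01, -0.77, -0.52, 0, 0, 0, 0.8], [0, -0.78, -0.51, 0, -0.1, 0, 0.8]]]
grasp jig mm [  5.   -0.3 111. ] phi 50.01 tool x in jig [ 0.001 -1.    -0.   ]
```

Call:
apply_moves(
  plan=[
    [[0, 0.03, -0.04, 0, 0, 0, 0.65], [0, 0, 0, 0, 0, 0, 0.75], [0, 0, 0, 0, 0, 0, 0.78]],
  ],
)

```text
time: 17.5
tool_pos: [0.4992, 0.1241, 0.0529]
ee_rot: [-130.0, -0.0, -3.9]
force: [0.1, 0.5, 0.4]
opening: 0.0655
```

Run:
```python
from h import *
from station import arm
o=arm.get_obs();c=cur(o);summ(*c);print(o['time'],o['opening'],o['force'])
p,d=arm.grab_frame('wrist');cv2.imwrite('pics/w14.png',p[:,:,::-1])
J=w2j(wcloud(arm,d,o))
for v in range(180,290,20): print(v,J[v,260].round(4),J[v,310].round(4))
e=rows(c,[(pose([.005,-.0003,.111],50),5)],.8);summ(*e)
```

```text
grasp jig mm [ 1.  -0.1 64.9] phi 50.0 tool x in jig [ 0.001 -1.     0.   ]
17.5 0.06550177304130939 [0.06826149 0.52540419 0.39014572]
180 [0.0064 0.0061 0.1401] [ 0.0068 -0.0102  0.1397]
200 [0.0038 0.0065 0.1323] [ 0.0034 -0.0105  0.133 ]
220 [0.002  0.007  0.1221] [ 0.002  -0.0112  0.122 ]
240 [-1.0e-04  7.7e-03  1.1e-01] [-0.0004 -0.0119  0.1106]
260 [-0.0024  0.0085  0.0956] [-0.0023 -0.0129  0.0954]
280 [-0.0051  0.0095  0.0782] [-0.0051 -0.014   0.0782]
[[[0, -0.76, -0.53, 0, 0, 0, 0.8], [0.01, -0.75, -0.53, 0, 0, 0, 0.8], [0, -0.76, -0.53, 0, 0, 0, 0.8], [0.01, -0.76, -0.53, 0, 0, 0, 0.8], [0, -0.76, -0.53, 0, 0, 0.1, 0.8]]]
grasp jig mm [  5.   -0.3 111. ] phi 50.0 tool x in jig [-0.    -1.    -0.001]
```

View pics/w14.png

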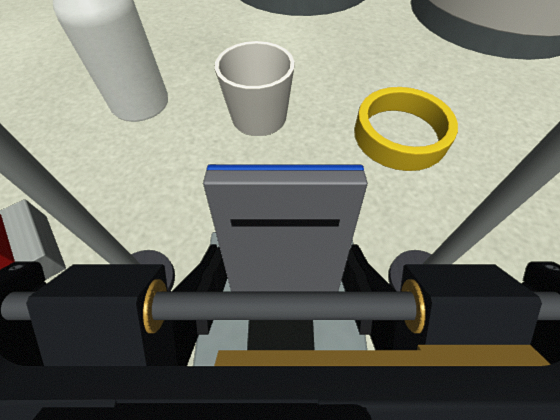

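The cover stands on its own against the fence, blue side to the fence (px 285,225). Slide up and grip.

Call:
apply_moves(
  plan=[
    [[0, -0.76, -0.53, 0, 0, 0, 0.8], [0, -0.75, -0.53, 0, 0, 0, 0.8], [0, -0.76, -0.53, 0, 0, 0, 0.8], [0, -0.76, -0.53, 0, 0, 0, 0.8], [0, -0.76, -0.53, 0, 0, 0, 0.8], [0, 0, 0, 0, 0, 0, 0.7], [0, 0, 0, 0, 0, 0, 0.5], [0, 0, 0, 0, 0, 0, 0.5], [0, 0, 0, 0, 0, 0, 0.5]],
  ],
  newtons=8,
)

```text
time: 18.68
tool_pos: [0.4995, 0.1276, 0.0987]
ee_rot: [-130.0, -0.0, -4.0]
force: [0.3, -0.3, -0.4]
opening: 0.054
```

Run:
```python
from h import *
from station import arm
o=arm.get_obs();c=cur(o);summ(*c);print(o['time'],o['opening'],o['force'],o['qpos'])
def G(al,d,zc=.040,xb=0.):
    a=np.radians(al);u=np.array([np.cos(a),np.sin(a)]);b=np.array([np.sin(a),-np.cos(a)])
    g=(np.array([xb,zc])+d*u-.005*b) if al<=90 else (np.array([xb-.010,zc])+d*u+.005*b)
    return np.array([g[0],0,g[1]])
g0=w2j(c[0]-c[1][:,2]*GO); d=.071
off=g0-G(82,d); print('off',off*1000)
phis={86:54,90:57,94:60,98:62,103:62,108:62,113:61,118:60,123:58,128:56}
wps=[(pose(G(a,d)+off*np.array([1,1,1])+[0,0,-.0005],f),1) for a,f in phis.items()]
e=rows(c,wps,.5);summ(*e)
```

```text
grasp jig mm [  4.5  -0.2 110.7] phi 49.99 tool x in jig [ 0. -1.  0.]
18.675 0.05398897333319423 [ 0.27574774 -0.26370039 -0.35060223] [ 39.14974855  22.3292205  -29.69353842 116.40643269 -45.78458676
  60.69490397  35.97633269]
off [-0.38086047 -0.15106532 -0.31135079]
[[[0, 0.21, -0.36, 4, 0, 0, 0.5], [0, 0.21, -0.4, 3, 0, 0, 0.5], [0, 0.16, -0.43, 3, 0, 0, 0.5], [0, 0.2, -0.42, 2, 0, 0, 0.5], [0, 0.35, -0.51, 0, 0, 0, 0.5], [0, 0.39, -0.48, 0, 0, 0, 0.5], [0, 0.47, -0.44, -1, 0, 0, 0.5], [0, 0.51, -0.4, -1, 0, 0, 0.5], [0, 0.59, -0.34, -2, 0, 0, 0.5], [0, 0.62, -0.28, -2, 0, 0, 0.5]]]
grasp jig mm [-50.2  -0.2  98.2] phi 55.99 tool x in jig [ 0. -1.  0.]
```

Call:
apply_moves(
  plan=[
    [[0, 0.21, -0.36, 4, 0, 0, 0.5], [0, 0.21, -0.4, 3, 0, 0, 0.5], [0, 0.16, -0.43, 3, 0, 0, 0.5], [0, 0.2, -0.42, 2, 0, 0, 0.5], [0, 0.35, -0.51, 0, 0, 0, 0.5], [0, 0.39, -0.48, 0, 0, 0, 0.5]],
  ],
)

```text
time: 19.42
tool_pos: [0.4975, 0.0976, 0.0997]
ee_rot: [-118.1, -0.0, -4.0]
force: [0.4, 1.0, -0.1]
opening: 0.0539
```

Run:
```python
from h import *
from station import arm
o=arm.get_obs();c=cur(o);summ(*c);print(o['time'],o['opening'],o['force'])
p,d=arm.grab_frame('wrist');cv2.imwrite('pics/w15.png',p[:,:,::-1])
J=w2j(wcloud(arm,d,o))
for v in range(180,290,20): print(v,J[v,260].round(4),J[v,310].round(4))
p,d=arm.grab_frame('scene');cv2.imwrite('pics/s15.png',cv2.resize(p[80:280,200:400],None,fx=3,fy=3,interpolation=cv2.INTER_CUBIC)[:,:,::-1])
```

```text
grasp jig mm [-27.8  -0.3 108.5] phi 61.92 tool x in jig [ 0.001 -1.     0.001]
19.425 0.05388396717505565 [ 0.42838663  1.02401791 -0.14734762]
180 [0.1665 0.026  0.0096] [ 1.779e-01 -3.410e-02 -1.000e-04]
200 [ 0.1427  0.0253 -0.0002] [ 0.142  -0.032   0.0005]
220 [0.0114 0.0124 0.1098] [ 0.1111 -0.0302  0.0004]
240 [0.0082 0.0131 0.0946] [ 0.084  -0.0286  0.0001]
260 [-0.0366  0.0084  0.1367] [-0.0366 -0.0133  0.1368]
280 [-0.036   0.0094  0.1196] [-0.036  -0.0143  0.1197]
```

View pics/w15.png

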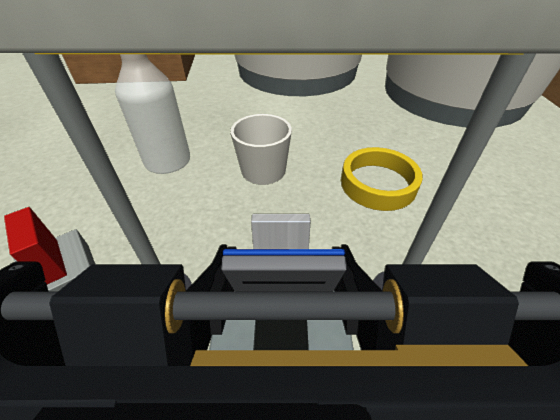

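View pics/s15.png

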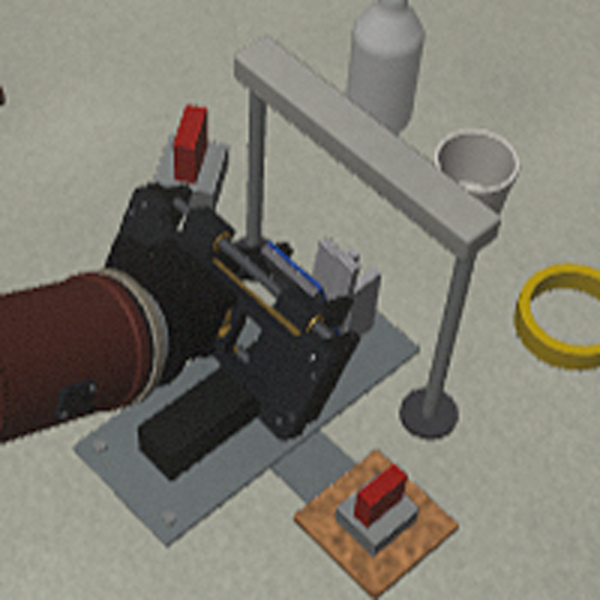

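The plate moved rigidly with the tool (now ~93°) and its foot slid instead of pivoting. I'll lower the grip force and load the foot slightly so the rubber holds it while I arc down.

```bash
cat >> h.py <<'E'
def GA(al,d,xc,zc=.040):
    a=np.radians(al);u=np.array([np.cos(a),np.sin(a)]);b=np.array([np.sin(a),-np.cos(a)])
    g=np.array([xc,zc])+d*u+.005*b; return np.array([g[0],0,g[1]])
E
python3 - <<'E'
from h import *
from station import arm
o=arm.get_obs();c=cur(o);summ(*c);print(o['time'],o['opening'],o['force'])
wps=[(pose(GA(93,.0685,-.0300)+[0,0,-.0015],62),1)]+[(pose(GA(a,.0685,-.0300)+[0,0,-.002],62),1) for a in (96,99,103,107)]
e=rows(c,wps,.5);summ(*e)
E
```

```text
grasp jig mm [-28.1  -0.3 108.4] phi 61.9 tool x in jig [ 0.    -1.     0.001]
19.525 0.053666909688297036 [-0.6483772  -0.61014596  0.22660889]
[[[-0.03, 0.12, 0.02, 0.1, 0, 0, 0.5], [0, 0.22, -0.3, 0, 0, 0, 0.5], [0, 0.18, -0.3, 0, 0, 0, 0.5], [-0.01, 0.28, -0.4, 0, 0, 0, 0.5], [0, 0.3, -0.37, 0, 0, 0, 0.5]]]
grasp jig mm [-4.52e+01  1.00e-01  1.05e+02] phi 62.0 tool x in jig [ 0.    -1.     0.001]
```

Call:
apply_moves(
  plan=[
    [[-0.02, 0.12, 0.02, 0, 0, 0, 0.5], [0, 0.22, -0.3, 0, 0, 0, 0.5], [0, 0.18, -0.3, 0, 0, 0, 0.5]],
  ],
  newtons=6,
)

```text
time: 19.9
tool_pos: [0.4966, 0.0903, 0.0978]
ee_rot: [-118.1, -0.0, -3.9]
force: [-0.6, 0.5, -0.9]
opening: 0.054
```

Run:
```python
from h import *
from station import arm
o=arm.get_obs();c=cur(o);summ(*c);print(o['time'],o['opening'],o['force'])
p,d=arm.grab_frame('wrist');cv2.imwrite('pics/w16.png',p[:,:,::-1])
J=w2j(wcloud(arm,d,o))
for v in range(220,290,10): print(v,J[v,260].round(4),J[v,310].round(4),p[v,260])
```

```text
grasp jig mm [-3.510e+01  1.000e-01  1.066e+02] phi 61.94 tool x in jig [ 0.001 -1.     0.001]
19.9 0.05402497624386746 [-0.59576103  0.49186289 -0.90055851]
220 [0.0086 0.0133 0.103 ] [ 0.1019 -0.0295  0.0008] [136 137 136]
230 [0.008  0.0138 0.0941] [ 0.0876 -0.0287  0.0011] [139 139 137]
240 [0.0069 0.0142 0.0852] [ 0.0756 -0.0281 -0.0004] [142 141 140]
250 [0.0062 0.0147 0.0752] [ 0.0582 -0.0266  0.0061] [143 144 143]
260 [-0.044   0.0088  0.1349] [-0.0439 -0.0129  0.1348] [ 28  76 174]
270 [-0.0473  0.0088  0.1323] [-0.0478 -0.0128  0.1331] [152 152 156]
280 [-0.0491  0.0089  0.1272] [-0.0482 -0.0132  0.1256] [42 42 41]
```

View pics/w16.png

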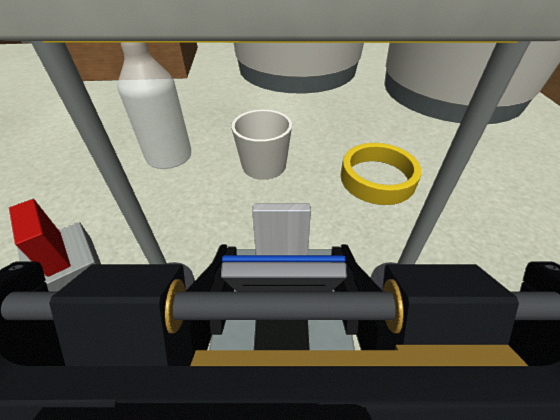

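Run:
```python
from h import *
from station import arm
o=arm.get_obs();c=cur(o);summ(*c);print(o['time'],o['opening'],o['force'])
p,d=arm.grab_frame('wrist')
J=w2j(wcloud(arm,d,o))
for v in range(252,292,3): print(v,np.median(J[v,250:320],0).round(4),p[v,260],p[v,285])
p,d=arm.grab_frame('scene');cv2.imwrite('pics/s16.png',cv2.resize(p[120:240,230:350],None,fx=5,fy=5,interpolation=cv2.INTER_CUBIC)[:,:,::-1])
Js=w2j(cloud('s',d,arm.get_calibration('scene')))
hsv=cv2.cvtColor(p,cv2.COLOR_RGB2HSV)
m=(hsv[...,0]>100)&(hsv[...,0]<130)&(hsv[...,1]>120)&(abs(Js[...,1])<.05)&(Js[...,2]>.04)&(Js[...,0]<.02)&(Js[...,0]>-.15)
q=Js[m];print(len(q));
for r in q[::max(1,len(q)//15)]: print((r*1000).round(1))
```

```text
grasp jig mm [-3.560e+01  1.000e-01  1.064e+02] phi 61.93 tool x in jig [ 0. -1.  0.]
19.95 0.05399651998071829 [-0.81645552 -0.32197029  0.04155632]
252 [ 0.0055 -0.0016  0.073 ] [146 148 145] [141 142 141]
255 [ 0.0051 -0.0021  0.0702] [111 109 104] [107 105 100]
258 [-0.0438 -0.0018  0.1353] [ 38  90 194] [ 36  89 192]
261 [-0.045  -0.0018  0.1347] [ 17  59 153] [ 18  60 155]
264 [-0.0463 -0.0018  0.1343] [144 143 145] [143 145 147]
267 [-0.0475 -0.0018  0.1338] [143 147 147] [141 145 147]
270 [-0.0487 -0.0018  0.1334] [150 151 155] [148 150 153]
273 [-0.0499 -0.0018  0.1329] [155 155 159] [156 158 160]
276 [-0.0511 -0.0018  0.1325] [151 153 154] [152 153 155]
279 [-0.0507 -0.0018  0.1295] [41 42 43] [38 38 40]
282 [-0.0474 -0.0018  0.1215] [38 40 41] [40 40 42]
285 [-0.0443 -0.0019  0.1138] [12 12 13] [13 13 12]
288 [-0.0393 -0.0019  0.1023] [43 44 45] [40 42 42]
291 [-0.0767 -0.0017  0.1649] [35 36 35] [36 37 37]
31
[-43.6  25.4 133.4]
[-44.1  21.6 134.1]
[-42.8  16.8 134.2]
[-45.   14.5 134.9]
[-28.1  25.8 110.3]
[-43.6   9.9 134.7]
[-44.9   8.4 133.9]
[-20.8  26.6  96.5]
[-44.2   0.  134.6]
[-45.3  -7.3 135.9]
[-45.2 -10.2 135.2]
[-45.2 -13.3 134.9]
[-45.2 -16.3 134.5]
[-43.6 -20.7 134.1]
[-43.7 -26.8 133.5]
[-14.6 -26.9  64.6]
```

View pics/s16.png

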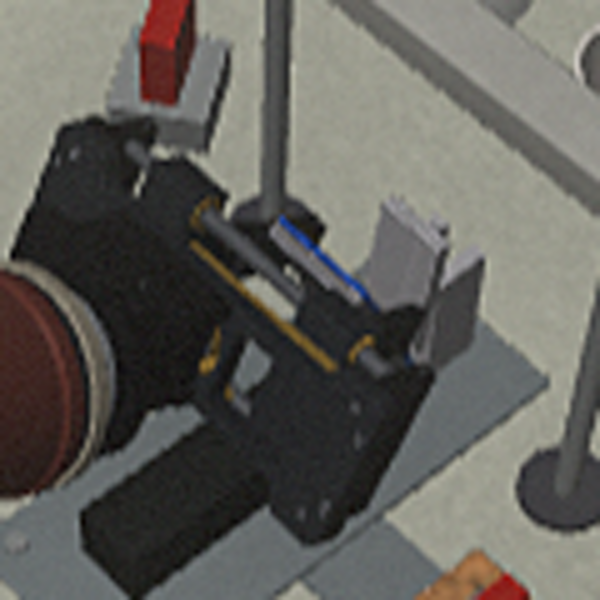

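Angle is now 111–112° and the foot is holding at jig x ≈ −16 mm; it does pivot. Continue down the arc.

Run:
```python
from h import *
from station import arm
o=arm.get_obs();c=cur(o)
g0=w2j(c[0]-c[1][:,2]*GO); off=g0-GA(111.5,.0685,-.0163); print(off*1000)
al=np.array([115,119,123,127,131,135,139,143,147,151,155,159,163,167]); 
wps=[(pose(GA(a,.0685,-.0163)+off*[1,1,.3]+[0,0,-.001],62-(a-111.5)/(167-111.5)*24),1) for a in al]
e=rows(c,wps,.5);summ(*e)
```

```text
[1.48747463 0.01295953 0.9344853 ]
[[[0, 0.5, -0.21, -1.5, 0, 0, 0.5], [0, 0.44, -0.29, -1.7, 0, 0, 0.5], [0, 0.46, -0.26, -1.7, 0, 0, 0.5], [0, 0.49, -0.21, -1.8, 0, 0, 0.5], [0, 0.5, -0.17, -1.7, 0, 0, 0.5], [0, 0.52, -0.12, -1.7, 0, 0, 0.5], [0, 0.53, -0.08, -1.7, 0, 0, 0.5], [0, 0.54, -0.02, -1.8, 0, 0, 0.5], [0, 0.53, 0.02, -1.7, 0, 0, 0.5], [0, 0.53, 0.06, -1.7, 0, 0, 0.5]]]
[[[0, 0.53, 0.12, -1.8, 0, 0, 0.5], [0, 0.5, 0.16, -1.7, 0, 0, 0.5], [0, 0.49, 0.2, -1.7, 0, 0, 0.5], [0, 0.47, 0.25, -1.8, 0, 0, 0.5]]]
grasp jig mm [-80.4  -0.   59.6] phi 37.95 tool x in jig [ 0. -1.  0.]
```

Call:
apply_moves(
  plan=[
    [[0, 0.5, -0.21, -1.5, 0, 0, 0.5], [0, 0.44, -0.29, -1.7, 0, 0, 0.5], [0, 0.46, -0.26, -1.7, 0, 0, 0.5], [0, 0.49, -0.21, -1.8, 0, 0, 0.5], [0, 0.5, -0.17, -1.7, 0, 0, 0.5], [0, 0.52, -0.12, -1.7, 0, 0, 0.5], [0, 0.53, -0.08, -1.7, 0, 0, 0.5], [0, 0.54, -0.02, -1.8, 0, 0, 0.5]],
  ],
)

```text
time: 21.05
tool_pos: [0.4944, 0.0563, 0.0719]
ee_rot: [-131.7, -0.0, -4.0]
force: [-1.0, 0.8, 1.5]
opening: 0.054
```

Run:
```python
from h import *
from station import arm
o=arm.get_obs();c=cur(o);summ(*c);print(o['time'],o['opening'],o['force'])
p,d=arm.grab_frame('wrist');cv2.imwrite('pics/w17.png',p[:,:,::-1])
J=w2j(wcloud(arm,d,o))
for v in range(200,292,6): print(v,np.median(J[v,265:305],0).round(4),p[v,285])
```

```text
grasp jig mm [-66.6  -0.1  84.4] phi 48.26 tool x in jig [ 0.    -1.     0.001]
21.05 0.05400345742612393 [-0.97045993  0.78291655  1.48704756]
200 [ 0.0022 -0.0022  0.0508] [148 149 150]
206 [ 0.0011 -0.0022  0.0442] [146 148 145]
212 [-0.0015 -0.0022  0.0399] [22 23 23]
218 [-0.0136 -0.0022  0.0524] [ 18  46 114]
224 [-0.0219 -0.0022  0.0592] [ 19  48 115]
230 [-0.0296 -0.0021  0.0656] [ 16  46 111]
236 [-0.0361 -0.0017  0.0706] [ 18  46 112]
242 [-0.0426 -0.0021  0.076 ] [ 15  44 114]
248 [-0.0485 -0.0017  0.081 ] [ 18  46 115]
254 [-0.0538 -0.002   0.0851] [ 17  47 114]
260 [-0.0588 -0.002   0.0891] [ 17  48 117]
266 [-0.0635 -0.002   0.0928] [ 17  44 112]
272 [-0.0679 -0.0016  0.0965] [ 17  47 113]
278 [-0.0719 -0.002   0.0999] [ 17  45 114]
284 [-0.0757 -0.002   0.1029] [ 18  46 114]
290 [-0.0793 -0.002   0.1056] [ 18  48 118]
```

View pics/w17.png

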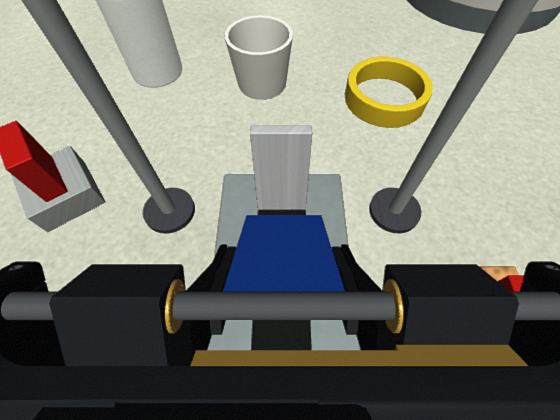

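Blue face up, angle 141°, foot still planted. Finish lowering.

Run:
```python
from h import *
from station import arm
o=arm.get_obs();c=cur(o);g0=w2j(c[0]-c[1][:,2]*GO);off=g0-GA(141,.0685,-.0165);print(off*1000)
al=np.array([145,149,153,157,161,165,169,173,176,179,180]); 
wps=[(pose(GA(a,.0685,-.0165)+off*[1,0,0.3]+[0,0,-.001 if a<170 else -.0005],48.3-(a-141)/39*18),1) for a in al]
e=rows(c,wps,.5);summ(*e)
```

```text
[ 0.03721035 -0.16508323 -2.60070952]
[[[-0.02, 0.47, -0.05, -1.7, 0, 0.1, 0.5], [0, 0.54, 0.05, -1.9, 0, 0, 0.5], [0, 0.53, 0.1, -1.8, 0, 0, 0.5], [0, 0.52, 0.15, -1.8, 0, 0, 0.5], [0, 0.49, 0.19, -1.9, 0, 0, 0.5], [0, 0.48, 0.24, -1.8, 0, 0, 0.5], [0, 0.45, 0.28, -1.9, 0, 0, 0.5], [0, 0.39, 0.27, -1.8, 0, 0, 0.5], [0, 0.29, 0.27, -1.4, 0, 0, 0.5], [0, 0.27, 0.28, -1.4, 0, 0, 0.5]]]
[[[0, 0.09, 0.09, -0.5, 0, 0, 0.5]]]
grasp jig mm [-85.    0.   43.7] phi 30.26 tool x in jig [-0. -1. -0.]
```

Call:
apply_moves(
  plan=[
    [[-0.02, 0.47, -0.05, -1.7, 0, 0.1, 0.5], [0, 0.54, 0.05, -1.9, 0, 0, 0.5], [0, 0.53, 0.1, -1.8, 0, 0, 0.5], [0, 0.52, 0.15, -1.8, 0, 0, 0.5], [0, 0.49, 0.19, -1.9, 0, 0, 0.5], [0, 0.48, 0.24, -1.8, 0, 0, 0.5], [0, 0.45, 0.28, -1.9, 0, 0, 0.5], [0, 0.39, 0.27, -1.8, 0, 0, 0.5]],
  ],
)

```text
time: 22.1
tool_pos: [0.4928, 0.0359, 0.0363]
ee_rot: [-146.3, 0.0, -4.0]
force: [-0.4, -0.6, -0.0]
opening: 0.0541
```

Run:
```python
from h import *
from station import arm
o=arm.get_obs();c=cur(o);summ(*c);print(o['time'],o['opening'],o['force'])
p,d=arm.grab_frame('wrist');cv2.imwrite('pics/w18.png',p[:,:,::-1])
J=w2j(wcloud(arm,d,o))
for v in range(200,292,10): print(v,np.median(J[v,265:305],0).round(4),p[v,285])
```

```text
grasp jig mm [-83.5   0.1  51.9] phi 33.66 tool x in jig [-0.001 -1.    -0.001]
22.1 0.05406284029482601 [-0.35498459 -0.56126716 -0.01960532]
200 [-0.0439 -0.0015  0.0598] [ 24  70 172]
210 [-0.0498 -0.0018  0.0613] [ 26  70 172]
220 [-0.0557 -0.0018  0.0635] [ 23  71 172]
230 [-0.0612 -0.0018  0.0648] [ 28  71 173]
240 [-0.0665 -0.0018  0.0663] [ 26  73 173]
250 [-0.0716 -0.0018  0.0677] [ 25  71 172]
260 [-0.0765 -0.0015  0.0693] [ 27  72 173]
270 [-0.0813 -0.0018  0.0705] [ 28  74 175]
280 [-0.0859 -0.0018  0.072 ] [ 24  70 172]
290 [-0.0903 -0.0018  0.0731] [ 27  72 179]
```

View pics/w18.png

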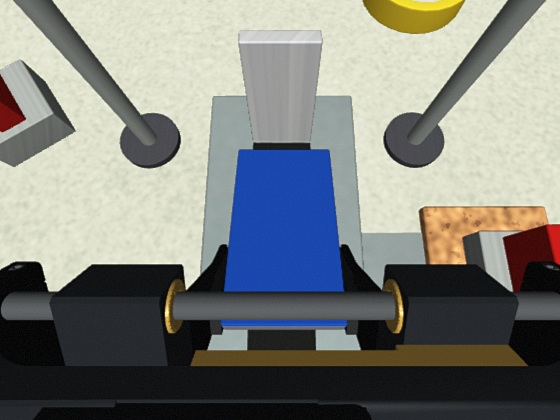

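Blue side is up and the plate is at about 164°, but it lags: the fingers slid ~12 mm down its edges. I'll firm the grip and turn the tool rigidly about the foot to bring the cover down, instead of relying on pivoting.

Run:
```python
from h import *
from station import arm
o=arm.get_obs();c=cur(o);summ(*c);print(o['time'],o['opening'],o['force'])
g0=w2j(c[0]-c[1][:,2]*GO);C=np.array([-.0165,0,.040]);phi0=33.7;r=g0-C
wps=[]
for t in (2,4,6,8,10):
    a=np.radians(t);g=C+[r[0]*np.cos(a)-r[2]*np.sin(a),r[1],r[0]*np.sin(a)+r[2]*np.cos(a)]
    wps.append((pose(g+[0,0,-.0005],phi0+t),1))
e=rows(c,wps,.5);summ(*e)
```

```text
grasp jig mm [-82.9   0.3  51.9] phi 33.59 tool x in jig [ 0.    -1.    -0.001]
22.15 0.05346012644941768 [-0.34362846  0.3565635  -0.00040438]
[[[0, 0.12, 0.21, 2.1, 0, 0, 0.5], [0, 0.09, 0.17, 2, 0, 0, 0.5], [0, 0.1, 0.18, 2, 0, 0, 0.5], [0, 0.09, 0.17, 2, 0, 0, 0.5], [0, 0.1, 0.17, 2, 0, 0, 0.5]]]
grasp jig mm [-83.9   0.3  39.6] phi 43.69 tool x in jig [ 0.    -1.    -0.001]
```

Call:
apply_moves(
  plan=[
    [[0, 0, 0, 0, 0, 0, 0.5], [0, 0.12, 0.21, 2.1, 0, 0, 0.5], [0, 0.09, 0.17, 2, 0, 0, 0.5], [0, 0.1, 0.18, 2, 0, 0, 0.5]],
  ],
  newtons=12,
)

```text
time: 22.65
tool_pos: [0.4927, 0.0366, 0.0301]
ee_rot: [-140.0, 0.1, -4.1]
force: [0.0, 0.3, -1.0]
opening: 0.0539
```

Run:
```python
from h import *
from station import arm
o=arm.get_obs();c=cur(o);summ(*c);print(o['time'],o['opening'],o['force'])
p,d=arm.grab_frame('wrist');cv2.imwrite('pics/w19.png',p[:,:,::-1])
J=w2j(wcloud(arm,d,o))
for v in range(180,292,12): print(v,np.median(J[v,265:305],0).round(4),p[v,285])
```

```text
grasp jig mm [-84.4   0.2  44.5] phi 40.0 tool x in jig [-0.001 -1.    -0.001]
22.65 0.053881967523120716 [ 0.03806377  0.29005843 -0.95049389]
180 [-0.0326 -0.0018  0.054 ] [ 27  75 179]
192 [-0.0406 -0.0018  0.0554] [ 26  75 179]
204 [-0.0484 -0.0018  0.0569] [ 27  75 178]
216 [-0.0556 -0.0015  0.0582] [ 26  75 179]
228 [-0.0625 -0.0018  0.0593] [ 26  73 177]
240 [-0.0691 -0.0018  0.0605] [ 29  77 181]
252 [-0.0754 -0.0017  0.0615] [ 27  75 179]
264 [-0.0814 -0.0017  0.0627] [ 27  75 179]
276 [-0.0871 -0.0017  0.0636] [ 25  74 177]
288 [-0.0927 -0.0017  0.0648] [ 23  71 178]
```

View pics/w19.png

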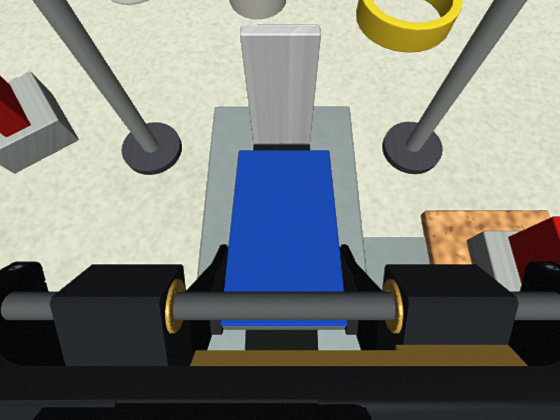

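Call:
apply_moves(
  plan=[
    [[0, 0.09, 0.17, 2, 0, 0, 0.5], [0, 0.1, 0.17, 2, 0, 0, 0.5], [0, 0.1, 0.17, 2, 0, 0, 0.5], [0, 0.06, 0.06, 0, 0, 0, 0.5], [0, 0.06, 0.06, 0, 0, 0, 0.5], [0, 0.06, 0.06, 0, 0, 0, 0.5], [0, 0, 0, 0, 0, 0, 0.5]],
  ],
)

```text
time: 23.58
tool_pos: [0.4931, 0.0381, 0.0223]
ee_rot: [-134.1, 0.0, -4.0]
force: [-0.5, -0.5, -0.2]
opening: 0.0541
```

Run:
```python
from h import *
from station import arm
o=arm.get_obs();c=cur(o);summ(*c);print(o['time'],o['opening'],o['force'])
p,d=arm.grab_frame('wrist');cv2.imwrite('pics/w20.png',p[:,:,::-1])
J=w2j(wcloud(arm,d,o))
for v in range(180,292,18): print(v,np.median(J[v,265:305],0).round(4),p[v,285])
p,d=arm.grab_frame('scene');cv2.imwrite('pics/s20.png',cv2.resize(p[120:280,200:360],None,fx=3.7,fy=3.7,interpolation=cv2.INTER_CUBIC)[:,:,::-1])
```

```text
grasp jig mm [-84.3  -0.1  35.4] phi 45.86 tool x in jig [-0.001 -1.    -0.   ]
23.575 0.05413615846743236 [-0.46459422 -0.52707234 -0.22528531]
180 [-0.0346 -0.0017  0.0514] [ 27  76 184]
198 [-0.0464 -0.0021  0.052 ] [ 24  77 185]
216 [-0.0574 -0.002   0.0527] [ 28  77 185]
234 [-0.0677 -0.002   0.0533] [ 29  77 185]
252 [-0.0773 -0.002   0.054 ] [ 27  79 186]
270 [-0.0862 -0.002   0.0543] [ 28  79 186]
288 [-0.0947 -0.002   0.055 ] [ 26  78 185]
```

View pics/s20.png

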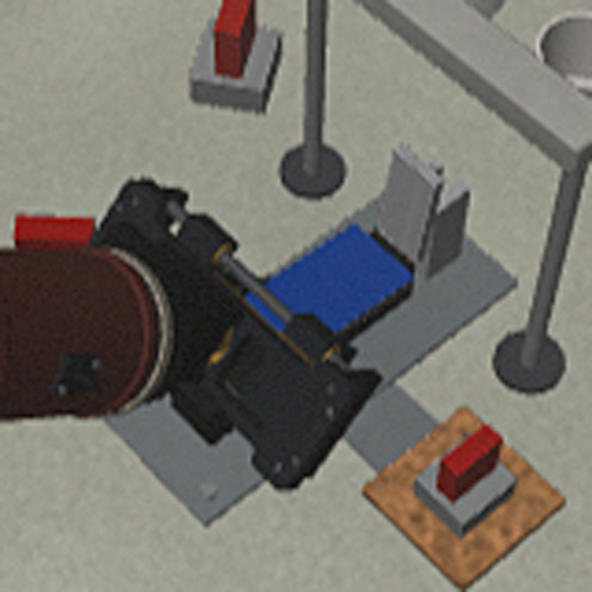

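Call:
apply_moves(
  plan=[
    [[0, 0.09, 0.09, 0, 0, 0, 0.5], [0, 0.09, 0.09, 0, 0, 0, 0.5], [0, 0, 0, 0, 0, 0, 0.5]],
  ],
)

```text
time: 24.05
tool_pos: [0.493, 0.0379, 0.0194]
ee_rot: [-134.1, 0.0, -4.1]
force: [0.5, -1.0, -0.1]
opening: 0.0536
```

Run:
```python
from h import *
from station import arm
o=arm.get_obs();c=cur(o);summ(*c);print(o['time'],o['opening'],o['force'])
p,d=arm.grab_frame('wrist')
J=w2j(wcloud(arm,d,o))
for v in range(180,292,18): print(v,np.median(J[v,265:305],0).round(4),p[v,285])
```

```text
grasp jig mm [-84.5   0.   32.4] phi 45.88 tool x in jig [-0.001 -1.    -0.001]
24.05 0.053627601757414385 [ 0.5188618  -1.01541228 -0.06685516]
180 [-0.0363 -0.002   0.0508] [ 27  78 187]
198 [-0.0476 -0.0016  0.0509] [ 28  81 189]
216 [-0.0583 -0.002   0.0512] [ 28  79 187]
234 [-0.0684 -0.0019  0.0517] [ 31  80 189]
252 [-0.0778 -0.0016  0.0519] [ 27  79 188]
270 [-0.0866 -0.0019  0.052 ] [ 27  80 187]
288 [-0.0949 -0.0016  0.0523] [ 30  81 189]
```

Call:
apply_moves(
  plan=[
    [[0, 0.05, 0.05, 0, 0, 0, 0.5], [0, 0, 0, 0, 0, 0, 0.5]],
  ],
  newtons=3,
)

```text
time: 24.35
tool_pos: [0.4929, 0.0381, 0.0187]
ee_rot: [-134.1, 0.0, -4.0]
force: [-0.4, 0.1, -0.5]
opening: 0.054
```

Call:
apply_moves(
  plan=[
    [[0, 0, 0, 0, 0, 0, 0.61], [0, 0, 0, 0, 0, 0, 0.63], [0, 0, 0, 0, 0, 0, 0.7], [0, 0, 0, 0, 0, 0, 0.8], [0, 0, 0, 0, 0, 0, 0.85], [0, 0, 0, 0, 0, 0, 0.85]],
  ],
)

```text
time: 25.1
tool_pos: [0.493, 0.038, 0.0188]
ee_rot: [-134.1, 0.0, -4.0]
force: [0.0, 0.7, 0.1]
opening: 0.073
```

Run:
```python
from h import *
from station import arm
o=arm.get_obs();c=cur(o);summ(*c);print(o['time'],o['opening'],o['force'])
p,d=arm.grab_frame('wrist');cv2.imwrite('pics/w21.png',p[:,:,::-1])
J=w2j(wcloud(arm,d,o))
for v in range(180,292,18): print(v,np.median(J[v,265:305],0).round(4),p[v,285])
e=rows(c,[(pose([-.09,0,.060],30),3),(pose([-.10,-.02,.17],25),5)],.9);summ(*e)
```

```text
grasp jig mm [-84.4   0.1  31.8] phi 45.88 tool x in jig [-0.001 -1.    -0.001]
25.1 0.0729545297857093 [0.02876213 0.66657124 0.10502191]
180 [-0.036  -0.0019  0.0499] [ 28  76 186]
198 [-0.0473 -0.0019  0.0499] [ 30  78 185]
216 [-0.0579 -0.0019  0.0499] [ 26  77 183]
234 [-0.0679 -0.0019  0.05  ] [ 29  79 186]
252 [-0.0772 -0.0018  0.05  ] [ 27  78 187]
270 [-0.0861 -0.0018  0.05  ] [ 25  75 186]
288 [-0.0944 -0.0015  0.0499] [ 25  81 186]
[[[0, -0.37, -0.81, -5.3, 0, 0, 0.9], [0.01, -0.3, -0.84, -5.3, 0, 0, 0.9], [0, -0.22, -0.87, -5.3, 0, -0.1, 0.9], [0.4, -0.89, -2.01, -1, 0, 0, 0.9], [0.4, -0.86, -2.02, -1, 0, 0, 0.9], [0.4, -0.82, -2.04, -1, 0, 0, 0.9], [0.4, -0.79, -2.05, -1, 0, 0, 0.9], [0.4, -0.75, -2.06, -1, 0, 0, 0.9]]]
grasp jig mm [-100.  -20.  170.] phi 24.98 tool x in jig [ 0.001 -1.     0.   ]
```

View pics/w21.png

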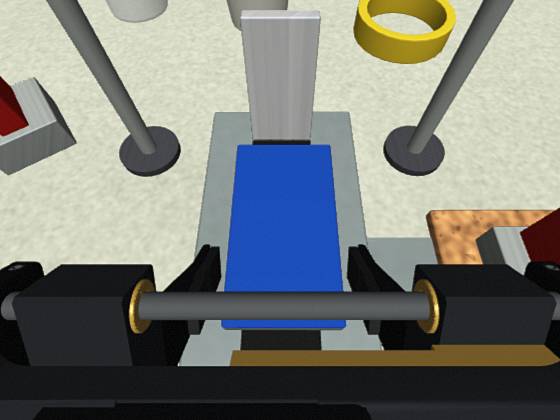

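The cover lies flat, blue up, top at 49.9–50.0 mm everywhere. Retreat and measure its middle.

Call:
apply_moves(
  plan=[
    [[0, -0.37, -0.81, -5.3, 0, 0, 0.9], [0, -0.3, -0.84, -5.3, 0, 0, 0.9], [0, -0.22, -0.87, -5.3, 0, 0, 0.9], [0.4, -0.89, -2.01, -1, 0, 0, 1], [0.4, -0.86, -2.02, -1, 0, 0, 1], [0.4, -0.82, -2.04, -1, 0, 0, 1], [0.4, -0.79, -2.05, -1, 0, 0, 1], [0.4, -0.75, -2.06, -1, 0, 0, 1], [0, 0, 0, 0, 0, 0, 1], [0, 0, 0, 0, 0, 0, 1]],
  ],
)

```text
time: 26.4
tool_pos: [0.5109, 0.0156, 0.1522]
ee_rot: [-155.0, 0.1, -4.0]
force: [0.9, 0.0, -0.5]
opening: 0.0869
```

```bash
cat > meas.py <<'E'
from h import *
from station import arm
import sys
tag=sys.argv[1]
o=arm.get_obs();c=cur(o);summ(*c);print(o['time'],o['opening'],o['force'])
p,d=arm.grab_frame('wrist');cv2.imwrite(f'pics/w{tag}.png',p[:,:,::-1])
def go(p,J,n_):
    hsv=cv2.cvtColor(p,cv2.COLOR_RGB2HSV)
    m=(hsv[...,0]>100)&(hsv[...,0]<130)&(hsv[...,1]>120)&(abs(J[...,1])<.06)&(J[...,2]>.046)&(J[...,2]<.055)&(J[...,0]<.02)&(J[...,0]>-.18)
    q=J[m]*1000; r=cv2.minAreaRect(q[:,:2].astype(np.float32)); print(n_,'cover',np.round(r[0],1),np.round(r[1],1),round(r[2],1),'x',np.percentile(q[:,0],[.5,99.5]).round(1),'z',np.median(q[:,2]).round(1),len(q))
    m=((hsv[...,0]<8)|(hsv[...,0]>172))&(hsv[...,1]>130)&(abs(J[...,1]+.14)<.06)&(J[...,2]>.056)&(J[...,2]<.072)&(J[...,0]<-.02)&(J[...,0]>-.14)
    q=J[m]*1000
    if len(q)>20: r=cv2.minAreaRect(q[:,:2].astype(np.float32)); print(n_,'handle on pad',np.round(r[0],1),np.round(r[1],1),round(r[2],1),np.median(q[:,2]).round(1))
go(p,w2j(wcloud(arm,d,o)),'wrist')
for n in ('scene','top'):
    p,d=arm.grab_frame(n);cv2.imwrite(f'pics/{n}{tag}.png',p[:,:,::-1]);go(p,w2j(cloud(n,d,arm.get_calibration(n))),n)
E
python3 meas.py 22
```

```text
grasp jig mm [-100.   -19.4  169.2] phi 24.99 tool x in jig [-0.001 -1.    -0.002]
26.4 0.08690021275297694 [ 0.9458097   0.04190559 -0.54939434]
wrist cover [-60.6  -0.7] [ 53.4 100.3] 89.8 x [-109.8  -11. ] z 49.9 6405
wrist handle on pad [ -75.6 -139.9] [34.7 15. ] 0.7 63.6
scene cover [-63.1  -1.1] [53.4 97.7] 89.7 x [-111.6  -17.1] z 49.0 183
scene handle on pad [ -76.8 -139.9] [36.4 14.8] 1.6 62.9
top cover [-61.7  -0.7] [99.  53.8] 0.3 x [-100.7  -13. ] z 50.2 597
top handle on pad [ -76.  -139.5] [14.5 32.2] 89.2 62.6
```

View pics/w22.png

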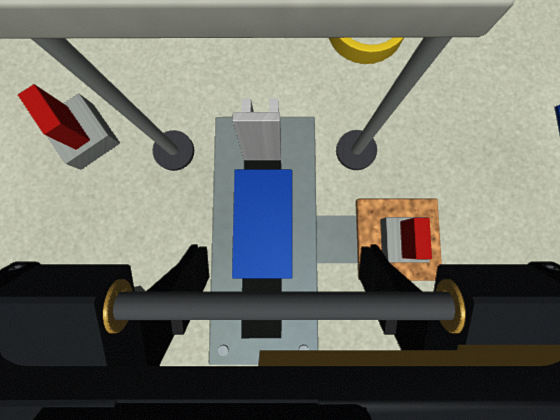

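Cover centre at jig (−60.8, −0.7), aligned within 0.3°; handle on pad at (−75.5, −139.8). Fetch the press.

Run:
```python
from h import *
from station import arm
o=arm.get_obs();c=cur(o)
e=rows(c,[(pose([-.0755,-.1398,.13],25),6),(pose([-.0755,-.1398,.0545],25),4)],1);summ(*e)
```

```text
[[[2.01, -0.1, 0.76, 0, 0, 0, 1.0], [2.01, -0.1, 0.76, 0, 0, 0, 1.0], [2.01, -0.1, 0.75, 0, 0.1, -0.1, 1.0], [2.01, -0.1, 0.77, 0, 0, 0, 1.0], [2.01, -0.09, 0.76, 0, 0, 0, 1.0], [2.01, -0.1, 0.76, 0, 0, 0, 1.0], [0, 0.8, 1.71, 0, 0, 0, 1.0], [0, 0.8, 1.71, 0, 0, 0, 1.0], [0, 0.79, 1.71, 0, 0, 0, 1.0], [0, 0.8, 1.71, 0, 0, 0, 1.0]]]
grasp jig mm [ -75.5 -139.8   54.5] phi 25.0 tool x in jig [-0. -1. -0.]
```

Call:
apply_moves(
  plan=[
    [[2.01, -0.1, 0.76, 0, 0, 0, 1], [2.01, -0.1, 0.76, 0, 0, 0, 1], [2.01, -0.1, 0.75, 0, 0, 0, 1], [2.01, -0.1, 0.77, 0, 0, 0, 1], [2.01, -0.09, 0.76, 0, 0, 0, 1], [2.01, -0.1, 0.76, 0, 0, 0, 0.9], [0, 0.8, 1.71, 0, 0, 0, 0.8], [0, 0.8, 1.71, 0, 0, 0, 0.7], [0, 0.79, 1.71, 0, 0, 0, 0.7], [0, 0.8, 1.71, 0, 0, 0, 0.6]],
  ],
)

```text
time: 27.8
tool_pos: [0.6328, 0.0313, 0.0371]
ee_rot: [-155.0, 0.1, -4.1]
force: [0.7, -0.3, 0.7]
opening: 0.0574
```

Call:
apply_moves(
  plan=[
    [[0, 0, 0, 0, 0, 0, 0.5], [0, 0, 0, 0, 0, 0, 0.3], [0, 0, 0, 0, 0, 0, 0], [0, 0, 0, 0, 0, 0, 0], [0, 0, 0, 0, 0, 0, 0], [0, 0, 0, 0, 0, 0, 0]],
  ],
  newtons=25,
)

```text
time: 28.55
tool_pos: [0.6334, 0.0316, 0.0389]
ee_rot: [-155.0, 0.0, -4.0]
force: [-2.8, -0.7, 4.1]
opening: 0.0139
```

Run:
```python
from h import *
from station import arm
o=arm.get_obs();c=cur(o);summ(*c);print(o['time'],o['opening'],o['force'])
p,d=arm.grab_frame('wrist');cv2.imwrite('pics/w23.png',p[:,:,::-1])
e=rows(c,[(pose([-.0755,-.1395,.12],25),4)],0);summ(*e)
```

```text
grasp jig mm [ -75.5 -140.5   55.9] phi 24.98 tool x in jig [-0.001 -1.    -0.001]
28.55 0.013938056244640059 [-2.79317887 -0.71882192  4.10536946]
[[[-0.03, -0.68, -1.45, 0, 0, 0, 0.0], [-0.02, -0.67, -1.46, 0, 0, 0, 0.0], [-0.03, -0.68, -1.45, 0, 0, 0, 0.0], [-0.02, -0.67, -1.45, 0, 0, 0, 0.0]]]
grasp jig mm [ -75.5 -139.5  120. ] phi 24.98 tool x in jig [-0.001 -1.    -0.001]
```

View pics/w23.png

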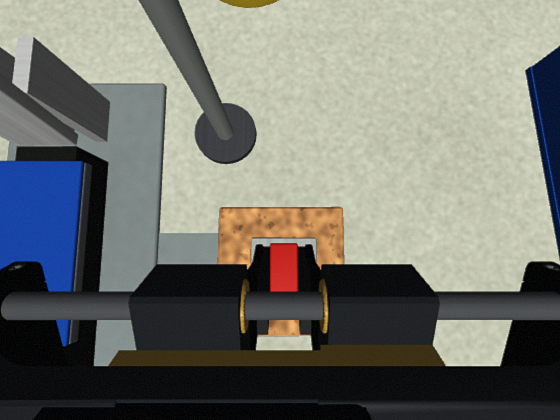

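Gripped (13.9 mm). Lift and check.

Call:
apply_moves(
  plan=[
    [[0, -0.35, -0.75, 0, 0, 0, 0], [0, -0.67, -1.46, 0, 0, 0, 0], [0, -0.68, -1.45, 0, 0, 0, 0], [0, -0.67, -1.45, 0, 0, 0, 0], [0, -0.32, -0.7, 0, 0, 0, 0], [0, 0, 0, 0, 0, 0, 0]],
  ],
)

```text
time: 29.35
tool_pos: [0.6339, 0.0313, 0.1034]
ee_rot: [-155.0, -0.0, -4.0]
force: [-1.0, 0.6, -2.4]
opening: 0.0137
```

Run:
```python
from h import *
from station import arm
o=arm.get_obs();c=cur(o);summ(*c);print(o['time'],o['opening'],o['force'])
e=rows(c,[(pose([-.0610,-.0010,.125],25),7),(pose([-.0610,-.0010,.100],25),3)],0);summ(*e)
p,d=arm.grab_frame('scene');cv2.imwrite('pics/s24.png',cv2.resize(p[120:280,200:360],None,fx=3.7,fy=3.7,interpolation=cv2.INTER_CUBIC)[:,:,::-1])
```

```text
grasp jig mm [ -75.8 -140.9  120.4] phi 24.96 tool x in jig [-0.001 -1.     0.001]
29.35 0.013715830817301898 [-1.01055104  0.63039112 -2.3913632 ]
[[[-2, -0.22, 0.03, 0, 0, 0, 0.0], [-2, -0.22, 0.02, 0, 0, 0, 0.0], [-2, -0.21, 0.03, 0, 0, 0, 0.0], [-2, -0.22, 0.03, 0, 0, 0, 0.0], [-2, -0.22, 0.03, 0, 0, 0, 0.0], [-1.99, -0.22, 0.02, 0, 0, 0, 0.0], [-2, -0.22, 0.03, 0, -0.1, 0, 0.0], [0, 0.35, 0.76, 0, 0, 0, 0.0], [0, 0.36, 0.75, 0, 0, 0, 0.0], [0, 0.35, 0.76, 0, 0, 0, 0.0]]]
grasp jig mm [-61.  -1. 100.] phi 24.96 tool x in jig [-0.    -1.    -0.001]
```

View pics/s24.png

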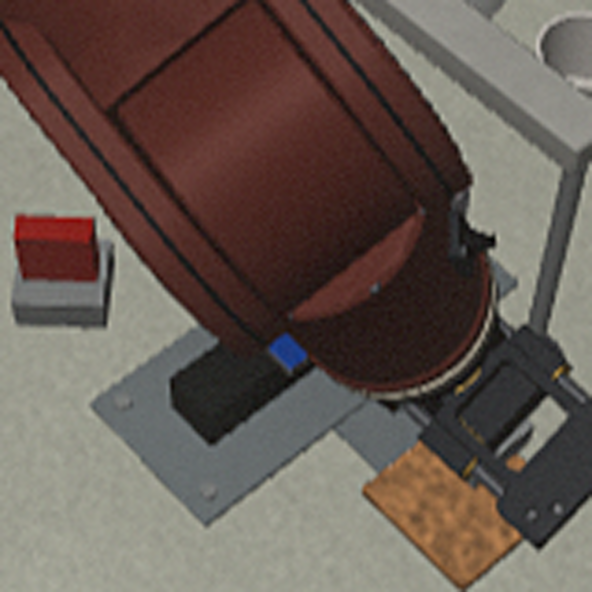

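Call:
apply_moves(
  plan=[
    [[-2, -0.22, 0.03, 0, 0, 0, 0], [-2, -0.22, 0.02, 0, 0, 0, 0], [-2, -0.21, 0.03, 0, 0, 0, 0], [-2, -0.22, 0.03, 0, 0, 0, 0], [-2, -0.22, 0.03, 0, 0, 0, 0], [-1.99, -0.22, 0.02, 0, 0, 0, 0], [-2, -0.22, 0.03, 0, 0, 0, 0], [0, 0.35, 0.76, 0, 0, 0, 0], [0, 0.36, 0.75, 0, 0, 0, 0], [0, 0.35, 0.76, 0, 0, 0, 0]],
  ],
)

```text
time: 30.65
tool_pos: [0.4953, 0.0558, 0.0815]
ee_rot: [-155.0, 0.1, -4.1]
force: [0.2, -0.8, -2.4]
opening: 0.0137
```

Run:
```python
from h import *
from station import arm
o=arm.get_obs();o=arm.get_obs();c=cur(o);summ(*c);print(o['time'],o['opening'],o['force'])
p,d=arm.grab_frame('wrist');cv2.imwrite('pics/w25.png',p[:,:,::-1])
o=arm.get_obs();c=cur(o);summ(*c)
J=w2j(wcloud(arm,d,o))
# foot visible region z 68-80
m=(J[...,2]>.066)&(J[...,2]<.082)&(abs(J[...,1])<.03)&(J[...,0]>-.09)&(J[...,0]<-.03)&(p.max(2)>90)
q=J[m]*1000;print(len(q),np.percentile(q,[1,50,99],axis=0).round(1))
e=rows(c,[(pose([-.0610,-.0008,.0963],25),2)],0)
```

```text
grasp jig mm [-61.   -1.   98.5] phi 25.0 tool x in jig [-0.001 -1.    -0.001]
30.65 0.013654770343484725 [ 0.18943877 -0.78696917 -2.40639437]
grasp jig mm [-60.9  -0.4  97.5] phi 25.0 tool x in jig [-0.001 -1.    -0.002]
521 [[-52.8 -21.5  69.9]
 [-42.   -1.4  71.5]
 [-39.5  18.   72.9]]
[[[0.02, 0.03, 0.05, 0, 0.1, -0.1, 0.0], [0.03, 0.02, 0.05, 0, 0, 0, 0.0]]]
```

View pics/w25.png

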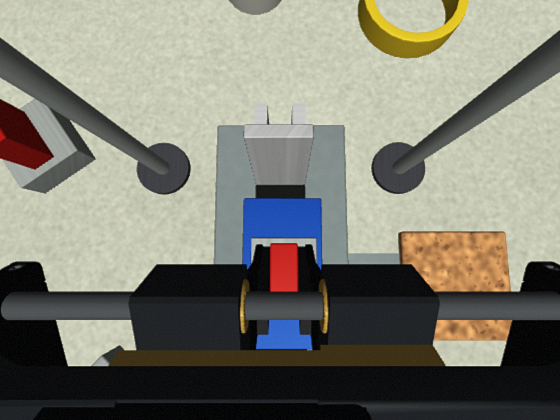

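Foot (px 283,242) is centred on the cover, ~1.5 mm above. Lower, release, retreat.

Call:
apply_moves(
  plan=[
    [[-0.08, 0.03, 0.07, 0, 0, 0, 0], [0, 0.03, 0.07, 0, 0, 0, 0], [0, 0.01, 0.03, 0, 0, 0, 0], [0, 0, 0, 0, 0, 0, 0]],
  ],
)

```text
time: 31.2
tool_pos: [0.4943, 0.056, 0.0808]
ee_rot: [-155.0, 0.0, -4.0]
force: [0.4, 0.3, -2.0]
opening: 0.0135
```

Run:
```python
from h import *
from station import arm
o=arm.get_obs();c=cur(o);summ(*c);print(o['time'],o['opening'],o['force'])
```

```text
grasp jig mm [-60.9   0.   97.7] phi 24.97 tool x in jig [-0.001 -1.    -0.   ]
31.2 0.013488991552143554 [ 0.37045431  0.30585572 -2.00598188]
```

Call:
apply_moves(
  plan=[
    [[0, 0.04, 0.08, 0, 0, 0, 0], [0, 0.03, 0.07, 0, 0, 0, 0], [0, 0, 0, 0, 0, 0, 0]],
  ],
)

```text
time: 31.58
tool_pos: [0.4942, 0.056, 0.0789]
ee_rot: [-155.0, 0.0, -4.0]
force: [0.0, 0.6, -2.3]
opening: 0.0141
```

Run:
```python
from h import *
from station import arm
o=arm.get_obs();c=cur(o);summ(*c);print(o['time'],o['opening'],o['force'])
```

```text
grasp jig mm [-60.9   0.1  95.9] phi 24.98 tool x in jig [-0.001 -1.    -0.001]
31.575 0.014104832505735703 [ 0.04103484  0.62198916 -2.32891229]
```

Call:
apply_moves(
  plan=[
    [[0, 0.02, 0.05, 0, 0, 0, 0], [0, 0.02, 0.04, 0, 0, 0, 0], [0, 0, 0, 0, 0, 0, 0]],
  ],
)

```text
time: 31.95
tool_pos: [0.4943, 0.056, 0.0789]
ee_rot: [-155.0, 0.0, -4.0]
force: [-5.6, -2.4, 10.4]
opening: 0.0138
```

Run:
```python
from h import *
from station import arm
o=arm.get_obs();c=cur(o);summ(*c);print(o['time'],o['opening'],o['force'])
```

```text
grasp jig mm [-60.8   0.   95.8] phi 25.0 tool x in jig [-0.001 -1.    -0.001]
31.95 0.013836751901676221 [-5.60532857 -2.36030617 10.43372051]
```

Contact made. Relieve and release slowly.

Call:
apply_moves(
  plan=[
    [[0, -0.03, -0.06, 0, 0, 0, 0], [0, 0, 0, 0, 0, 0, 0.3], [0, 0, 0, 0, 0, 0, 0.4], [0, 0, 0, 0, 0, 0, 0.5], [0, 0, 0, 0, 0, 0, 0.7], [0, -0.42, -0.91, 0, 0, 0, 0.8], [0, -0.85, -1.81, 0, 0, 0, 0.9], [0, -1.06, -2.27, 0, 0, 0, 1], [0, -1.06, -2.27, 0, 0, 0, 1], [0, 0, 0, 0, 0, 0, 1]],
  ],
)

```text
time: 33.2
tool_pos: [0.4955, 0.056, 0.1611]
ee_rot: [-155.1, -0.2, -4.0]
force: [-0.3, -0.3, 0.1]
opening: 0.0858
```

```bash
cat > fin.py <<'E'
from h import *
from station import arm
import sys
tag=sys.argv[1]
o=arm.get_obs();c=cur(o);summ(*c);print(o['time'],o['opening'],o['force'])
def go(p,J,n_):
    hsv=cv2.cvtColor(p,cv2.COLOR_RGB2HSV)
    near=(abs(J[...,1])<.06)&(J[...,0]<.0)&(J[...,0]>-.18)
    blue=(hsv[...,0]>100)&(hsv[...,0]<130)&(hsv[...,1]>120); red=((hsv[...,0]<8)|(hsv[...,0]>172))&(hsv[...,1]>130)
    for nm,m in (('cover',near&blue&(J[...,2]>.046)&(J[...,2]<.055)),('foot',near&~red&(J[...,2]>.066)&(J[...,2]<.074)&(p.max(2)>60)),('handle',near&red&(J[...,2]>.1)&(J[...,2]<.108))):
        q=J[m]*1000
        if len(q)>20: r=cv2.minAreaRect(q[:,:2].astype(np.float32)); print(n_,nm,np.round(r[0],1),np.round(r[1],1),round(r[2],1),'z',np.percentile(q[:,2],[5,50,95]).round(1))
p,d=arm.grab_frame('wrist');cv2.imwrite(f'pics/w{tag}.png',p[:,:,::-1]);go(p,w2j(wcloud(arm,d,o)),'wrist')
for n in ('scene','top'):
    p,d=arm.grab_frame(n);cv2.imwrite(f'pics/{n}{tag}.png',p[:,:,::-1]);go(p,w2j(cloud(n,d,arm.get_calibration(n))),n)
E
python3 fin.py 30
python3 - <<'E'
from h import *
from station import arm
c=cur(arm.get_obs()); e=rows(c,[(pose([-.17,0,.24],25),4),(pose([-.28,0,.26],20),4)],1);summ(*e)
E
```

```text
grasp jig mm [-60.7  -1.2 178. ] phi 24.94 tool x in jig [-0.001 -1.     0.003]
33.2 0.08579493954655124 [-0.27645417 -0.28149167  0.10415829]
wrist cover [-60.8  -1. ] [53.8 99.5] 89.9 z [48.7 49.8 51. ]
wrist foot [-59.8  -0.8] [39.6 41.9] 89.8 z [68.6 69.8 71. ]
wrist handle [-60.   -1.2] [13.  32.7] 89.9 z [102.7 103.8 105. ]
scene cover [-61.9  -0.5] [ 53.7 100.3] 89.9 z [46.8 48.8 51. ]
scene foot [-63.   -1.4] [39.8 43.5] 88.3 z [66.8 68.9 71.6]
scene handle [-73.   -0.4] [13.2 14.5] 83.8 z [100.8 102.8 104.2]
top cover [-41.5  -1.1] [59.3 53.4] 0.8 z [46.7 49.6 54. ]
top foot [-55.9  -0.6] [39.2 31.1] 89.5 z [67.1 69.9 73.5]
top handle [-58.8   0.5] [27.4 12.6] 4.8 z [100.6 104.  106.7]
[[[0.01, 1.79, -2.62, 0, 0, 0, 1.0], [0.01, 1.79, -2.62, 0, 0, 0, 1.0], [0.01, 1.8, -2.62, 0, 0, -0.1, 1.0], [0.01, 1.79, -2.62, 0, 0, 0, 1.0], [0, 2.32, -1.62, -1.2, 0, 0, 1.0], [0, 2.36, -1.56, -1.3, 0, 0, 1.0], [-0.01, 2.39, -1.51, -1.2, 0, 0, 1.0], [0, 2.42, -1.47, -1.3, 0, 0, 1.0]]]
grasp jig mm [-280.    0.  260.] phi 19.97 tool x in jig [ 0.001 -1.    -0.   ]
```

View pics/w30.png

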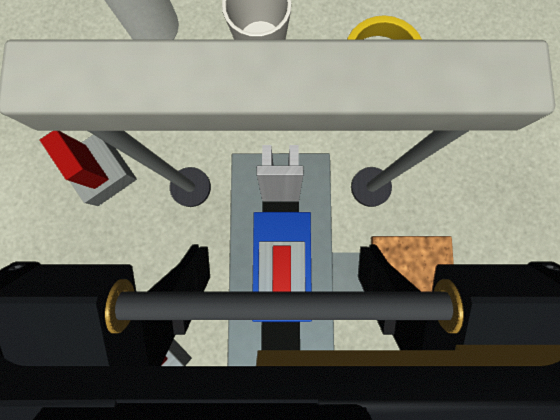

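Press upright and centred on the blue-up cover (within ~1 mm). Back off for a full check.

Call:
apply_moves(
  plan=[
    [[0, 1.79, -2.62, 0, 0, 0, 1], [0, 1.79, -2.62, 0, 0, 0, 1], [0, 1.8, -2.62, 0, 0, 0, 1], [0, 1.79, -2.62, 0, 0, 0, 1], [0, 2.32, -1.62, -1.2, 0, 0, 1], [0, 2.36, -1.56, -1.3, 0, 0, 1], [0, 2.39, -1.51, -1.2, 0, 0, 1], [0, 2.42, -1.47, -1.3, 0, 0, 1], [0, 0, 0, 0, 0, 0, 1]],
  ],
)

```text
time: 34.48
tool_pos: [0.4787, -0.1667, 0.2431]
ee_rot: [-160.1, 0.0, -4.2]
force: [0.0, 0.5, -0.4]
opening: 0.0868
```

```bash
python3 fin.py 31
python3 - <<'E'
import cv2,numpy as np
for n in('top','scene'):
    a=cv2.imread(f'pics/{n}0.png');b=cv2.imread(f'pics/{n}31.png')
    cv2.imwrite(f'pics/d{n}.png',np.clip(cv2.absdiff(a,b).astype(int)*3,0,255).astype(np.uint8))
E
```

```text
grasp jig mm [-282.5    0.   260.6] phi 19.9 tool x in jig [-0.003 -1.    -0.   ]
34.475 0.08677563517854403 [ 0.03066437  0.50783813 -0.39632015]
wrist cover [-61.1  -1.2] [100.6  53.6] 0.1 z [48.7 50.  51.3]
wrist foot [-61.6  -1.4] [39.4 43.9] 89.8 z [68.4 70.  71.3]
wrist handle [-61.   -1.1] [37.3 13.6] 0.1 z [102.5 104.  105.2]
scene cover [-61.9  -1.2] [ 53.1 100.5] 88.5 z [46.8 48.8 51.3]
scene foot [-62.2  -1. ] [39.6 45.2] 88.4 z [66.9 68.8 71.7]
scene handle [-61.9  -1.2] [36.4 15.9] 4.2 z [100.5 102.8 105. ]
top cover [-61.6  -0.5] [ 54.  100.8] 89.9 z [46.9 50.2 54. ]
top foot [-62.2  -0.9] [40.3 43.6] 89.1 z [67.  70.1 73.4]
top handle [-61.2  -0.4] [13.4 33.1] 87.6 z [101.3 103.6 107.1]
```

View pics/scene31.png

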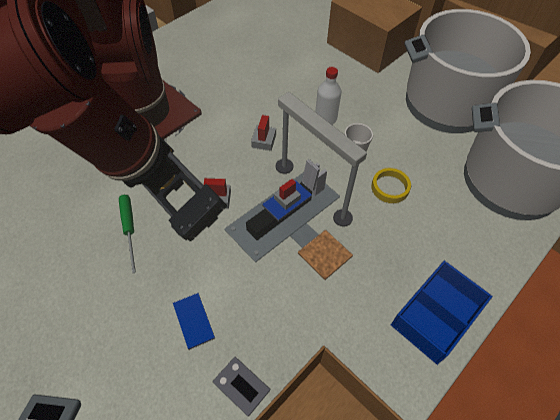

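View pics/dscene.png

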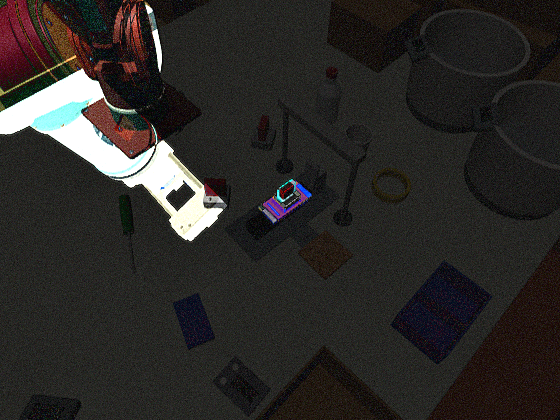

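View pics/dtop.png

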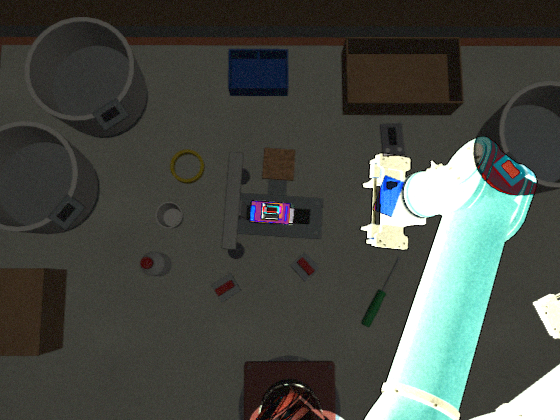

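The difference images show changes only at the cover/press and the arm. No bystander has moved. Handing in.

```bash
python3 -c "
from station import arm
print(arm.hand_in())"
```

```text
the job is handed in; nothing more can be done
None
```

The job is done and handed in at about 34.6 s of the 61 s allowed. I parked the press block on the cork pad and turned the cover over against the fence. I then laid it down blue side up and set the press block upright on its middle again.

**Final checks**
- **Cover:** it lies flat along the rail with its top at 50 mm and is aligned with the rail. All three cameras put its centre within about 2 mm of jig x −61, y −1.
- **Press block:** it stands upright with its foot top at 70 mm and handle top at 104 mm, about 1 mm from the cover's middle.
- **Other things on the bench:** before/after pictures from both fixed cameras show changes only at the cover, the press block and the arm.
- **Disagreement between cameras:** the scene camera reads about 1 mm lower and up to 1 mm further from the fence than the other two, which is within its calibration.

**What did not go as planned**
- **First grip on the cover:** I let it go without lifting. There the cover would not have pivoted, so I took hold nearer its other end.
- **Laying down:** the cover first turned rigidly with the gripper instead of pivoting, and its foot ended about 16 mm from the fence. The fingers also slid about 12 mm along its edges. I fixed this by turning the tool and lowering it in small steps.
- **Release:** I let go with the cover's end no more than about 2.6 mm above the rail, and the wrist camera then showed it flat.

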